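Close down the microtome station: feed dial to zero, sort the bench

TASK

The sectioning session is over. First turn the feed dial on the microtome's control unit until its pointer reads zero, and touch none of the work before that is done; then clear the bench by kind: wax blocks into the green block tray, each flat on its floor with the wax face up and none on top of another, steel base moulds into the yellow bin, and forceps lying flat inside the steel instrument tray. Leave the dial at zero and everything else where it stands.

Things in the scene. Friction and masses are not known exactly. Their poses are not given: they have to be found in the camera images.
- block0: wax block on a green cassette: cassette 40 x 28 x 7 mm (x, y, z) with an ivory wax slab 31 x 27 x 7 mm on it (its centre at x = +3.5 mm; the bare cassette strip at the -x end is the label end), pinkish tissue spots on the wax; 14 mm high in all, 22 g. Origin at the centre of the underside, z out of the wax face (up at the start), x along the 40 mm side. May be absent (None)
- block1: wax block on a pink cassette: cassette 40 x 28 x 7 mm (x, y, z) with an ivory wax slab 31 x 27 x 7 mm on it (its centre at x = +3.5 mm; the bare cassette strip at the -x end is the label end), pinkish tissue spots on the wax; 14 mm high in all, 22 g. Origin at the centre of the underside, z out of the wax face (up at the start), x along the 40 mm side. May be absent (None)
- block2: wax block on an orange cassette: cassette 40 x 28 x 7 mm (x, y, z) with an ivory wax slab 31 x 27 x 7 mm on it (its centre at x = +3.5 mm; the bare cassette strip at the -x end is the label end), pinkish tissue spots on the wax; 14 mm high in all, 22 g. Origin at the centre of the underside, z out of the wax face (up at the start), x along the 40 mm side. May be absent (None)
- mould0: stainless steel base mould: a small open tub 32 x 26 x 14 mm (x, y, z), walls 2 mm, with a lip at each x end (44 mm over the lips, lip 12 to 14 mm above the underside); 30 g. Origin at the centre of the underside, z up out of the open side, x along the long side; the flat 26 mm sides are the ones to grip. May be absent (None)
- mould1: stainless steel base mould: a small open tub 32 x 26 x 14 mm (x, y, z), walls 2 mm, with a lip at each x end (44 mm over the lips, lip 12 to 14 mm above the underside); 30 g. Origin at the centre of the underside, z up out of the open side, x along the long side; the flat 26 mm sides are the ones to grip. May be absent (None)
- mould2: stainless steel base mould: a small open tub 32 x 26 x 14 mm (x, y, z), walls 2 mm, with a lip at each x end (44 mm over the lips, lip 12 to 14 mm above the underside); 30 g. Origin at the centre of the underside, z up out of the open side, x along the long side; the flat 26 mm sides are the ones to grip. May be absent (None)
- mould3: stainless steel base mould: a small open tub 32 x 26 x 14 mm (x, y, z), walls 2 mm, with a lip at each x end (44 mm over the lips, lip 12 to 14 mm above the underside); 30 g. Origin at the centre of the underside, z up out of the open side, x along the long side; the flat 26 mm sides are the ones to grip. May be absent (None)
- mould4: stainless steel base mould: a small open tub 32 x 26 x 14 mm (x, y, z), walls 2 mm, with a lip at each x end (44 mm over the lips, lip 12 to 14 mm above the underside); 30 g. Origin at the centre of the underside, z up out of the open side, x along the long side; the flat 26 mm sides are the ones to grip. May be absent (None)
- forceps0: steel forceps lying on their edge: 106 mm long along x (tips at +x), 13 mm wide (y) over the middle 46 mm, narrower towards both ends, 9 mm high, rigid, 25 g. Origin at the centre of the underside. May be absent (None)
- forceps1: steel forceps lying on their edge: 106 mm long along x (tips at +x), 13 mm wide (y) over the middle 46 mm, narrower towards both ends, 9 mm high, rigid, 25 g. Origin at the centre of the underside. May be absent (None)
- block_tray_in (a point): point at the centre of the inner floor of the green plastic block tray, 107 x 167 x 18 mm (x, y, z) outside, walls and floor 4 mm, open-topped, stands firm. Point's axes: x along the short side, y along the long side, z up. Inside 99 x 159 mm: room for three blocks in a row along y
- mould_bin_in (a point): point at the centre of the inner floor of the yellow plastic mould bin, 107 x 167 x 35 mm (x, y, z) outside, walls and floor 4 mm, open-topped, stands firm. Point's axes: x along the short side, y along the long side, z up. The moulds may lie in it any way up and on one another
- instrument_tray_in (a point): point at the centre of the inner floor of the stainless steel instrument tray, 107 x 167 x 22 mm (x, y, z) outside, walls and floor 3 mm, open-topped, stands firm. Point's axes: x along the short side, y along the long side, z up. 
- control_unit: cream control unit of the microtome, 130 x 160 x 58 mm, stands firm; origin at the centre of its underside. On its dark top: the feed dial in the -y half, a display and keys (not for use) in the +y half. Round the dial a scale of white marks every 0.3 rad; the zero mark is the broad red one, on the dial's side towards the unit's +x
- feed_dial (a joint): feed dial, rad: 0 when the white pointer line stands at the red zero mark, growing as it is turned clockwise seen from above; turns from -2.5 to 2.5 about a vertical axis, with zero in the middle and no click or stop there; stiff enough to stay where it is left (0.035 N m)
- dial_grip (a point): on the dial's axis at the height to grip, 75 mm above the table: a black bar 46 mm long (local x), 14 mm wide (y), 20 mm high, its top 10 mm above this point, on a 52 mm skirt. The white pointer runs to the bar's +x end; the point's axes turn with the dial
- blade_dispenser: bystander: red blade dispenser box with a white label, 86 x 26 x 16 mm, long axis local x; lies among the work; origin at the centre of the underside
- slide_box: bystander: small white slide box with a grey seam, 60 x 40 x 30 mm; origin at the centre of the underside
- wax_pot: bystander: low white ceramic pot, 56 mm across, 26 mm high; origin at the centre of the underside
- wash_bottle: bystander: white bottle with a yellow cap, 64 mm across, 150 mm high; origin at the centre of the underside
- amber_bottle: bystander: amber glass bottle with a paper label, 80 mm across, 170 mm high; origin at the centre of the underside
- stain_jar: bystander: clear jar with a black lid, 60 mm across, 75 mm high; origin at the centre of the underside

How it is judged (in metres and radians):
On the way:
1. the feed dial's pointer reads zero (within 0.1 rad) (value of joint feed_dial between -0.1 and 0.1 rad), for 0.3 s.
At the end, for the whole second after the job is handed in: Dial at zero within 0.1 rad; each block on the green tray's floor (underside within 6 mm of it), wax up within 0.2 rad; each mould in the yellow bin below its rim; each forceps inside the steel tray, below the rim, level within 0.2 rad; all at rest (all of step 1 and x of block0 in the frame of block_tray_in between -0.045 and 0.045 m and y of block0 in the frame of block_tray_in between -0.075 and 0.075 m and z of block0 in the frame of block_tray_in between -0.004 and 0.006 m and angle between each of block0, block1, block2's own z axis and vertical below 0.2 rad and x of block1 in the frame of block_tray_in between -0.045 and 0.045 m and y of block1 in the frame of block_tray_in between -0.075 and 0.075 m and z of block1 in the frame of block_tray_in between -0.004 and 0.006 m and x of block2 in the frame of block_tray_in between -0.045 and 0.045 m and y of block2 in the frame of block_tray_in between -0.075 and 0.075 m and z of block2 in the frame of block_tray_in between -0.004 and 0.006 m and x of mould0 in the frame of mould_bin_in between -0.05 and 0.05 m and y of mould0 in the frame of mould_bin_in between -0.08 and 0.08 m and z of mould0 in the frame of mould_bin_in between -0.004 and 0.029 m and x of mould1 in the frame of mould_bin_in between -0.05 and 0.05 m and y of mould1 in the frame of mould_bin_in between -0.08 and 0.08 m and z of mould1 in the frame of mould_bin_in between -0.004 and 0.029 m and x of mould2 in the frame of mould_bin_in between -0.05 and 0.05 m and y of mould2 in the frame of mould_bin_in between -0.08 and 0.08 m and z of mould2 in the frame of mould_bin_in between -0.004 and 0.029 m and x of mould3 in the frame of mould_bin_in between -0.05 and 0.05 m and y of mould3 in the frame of mould_bin_in between -0.08 and 0.08 m and z of mould3 in the frame of mould_bin_in between -0.004 and 0.029 m and x of mould4 in the frame of mould_bin_in between -0.05 and 0.05 m and y of mould4 in the frame of mould_bin_in between -0.08 and 0.08 m and z of mould4 in the frame of mould_bin_in between -0.004 and 0.029 m and x of forceps0 in the frame of instrument_tray_in between -0.05 and 0.05 m and y of forceps0 in the frame of instrument_tray_in between -0.08 and 0.08 m and z of forceps0 in the frame of instrument_tray_in between -0.004 and 0.018 m and angle between forceps0's own x axis and vertical between 1.37 and 1.77 rad and x of forceps1 in the frame of instrument_tray_in between -0.05 and 0.05 m and y of forceps1 in the frame of instrument_tray_in between -0.08 and 0.08 m and z of forceps1 in the frame of instrument_tray_in between -0.004 and 0.018 m and angle between forceps1's own x axis and vertical between 1.37 and 1.77 rad and linear speed of each of block0, block1, block2, mould0, mould1, mould2, mould3, mould4, forceps0, forceps1 below 0.03 m/s); the robot touches nothing.
It fails at once if a block, mould or forceps is handled while the feed dial is off zero ((value of joint feed_dial above 0.12 rad or value of joint feed_dial below -0.12 rad) and (contact force between the fingers and block0 above 0.5 N or contact force between the fingers and block1 above 0.5 N or contact force between the fingers and block2 above 0.5 N or contact force between the fingers and mould0 above 0.5 N or contact force between the fingers and mould1 above 0.5 N or contact force between the fingers and mould2 above 0.5 N or contact force between the fingers and mould3 above 0.5 N or contact force between the fingers and mould4 above 0.5 N or contact force between the fingers and forceps0 above 0.5 N or contact force between the fingers and forceps1 above 0.5 N)).
It fails at once if a bystander (blade dispenser, slide box, pot, bottles, jar) is shifted more than 40 mm or tipped over (distance of any of blade_dispenser, slide_box, wax_pot, wash_bottle, amber_bottle, stain_jar from where it was at the start of the episode above 0.04 m or angle between any of blade_dispenser, slide_box, wax_pot, wash_bottle, amber_bottle, stain_jar's own z axis and vertical above 0.5 rad).
Of block0, block1, block2 only 2 to 3 are there at a start; the rules pass over those that are not, and their reading is None.
Of mould0, mould1, mould2, mould3, mould4 only 3 to 5 are there at a start; the rules pass over those that are not, and their reading is None.
Of forceps0, forceps1 only 1 to 2 are there at a start; the rules pass over those that are not, and their reading is None.
At some moment in a run one of block0, block1, block2, mould0, mould1, mould2, mould3, mould4, forceps0, forceps1 may be knocked a few centimetres aside while the robot is not near it.
It also fails if it takes over 210 s, if anything falls off the work surface, if the arm or the gripper's body presses on something with over 40 N, if the wrist force passes 120 N, or if a joint passes its speed limit or range.

ROBOT

A 6-joint arm with a two-finger parallel gripper is mounted at the origin on the work surface. World frame = base frame: x ahead of the robot, y to its left, z up, the work surface at z = 0. Lengths are in m, angles in degrees, forces in N, time in s.
With the tool pointing down it reaches from about 0.35 to 0.875 m from the base axis. Payload 4.2 kg.
Tool frame: the origin (TCP) lies on the front face of the gripper's body, between the roots of the fingers; the fingertips stand 70 mm ahead of it and the grasp point (between the pads) lies 51 mm ahead of it; x points along the fingers, y is the direction in which the jaws open and shut, and the axes are right-handed (so a half turn about x gives the same grasp; the last joint's range is limited). The gripper opens to 87 mm and grips with 3 to 60 N. Pads are 19 mm wide; open, the fingers measure 117 mm over their backs; the gripper's body (75 mm by 190 mm) begins 51 mm behind the grasp point.
Start: joints at [82.827, 22.042, 0.453, 0, -68.411, -14.817], TCP at [0.234, 0.58, 0.292] pointing down, gripper open.
Joint ranges: [-179.83, 179.83], [-69.29, 118.12], [-61.27, 80.66], [-181.25, 117.63], [-171.15, -9.14], [-177.46, 177.46]. Speed limits (degrees/s): [159.86, 159.86, 180, 180, 180, 180].

INTERFACE

Orientations are given as a 3x3 rotation matrix whose columns are the frame's x, y, z axes.
In Python, from station import r, viewer, spotter gives the robot as it stands.
- The arm moves only by the tool move_arm, never from a script. Its argument "series" is a list that holds one entry, the list of rows, each a list of 7 numbers: the turn, a rotation vector about the world's x, y, z scaled (see below), then the shift along the world's x, y, z scaled (see below), then the opening, from 0 (shut) to 1 (fully open). A call has 1 to 20 rows; each row shifts and turns the pose as measured when the row begins; what a row does not reach is not made up. The controller multiplies each number of a shift by 60 mm and each number of a turn by 8 degrees. A row lasts 1/8 s, in which the tool goes at most 62.5 mm and 10.7 degrees, less where a joint would pass 70% of its speed; a pose out of reach is approached as far as the arm can. A call with a number of a shift or a turn outside -1 to 1 is refused whole. A call with a gripper value outside its range is refused whole. The fingers move at their own pace and stop on an object; the grip force is fixed at half the most. Time passes only in rows, so rows that do not move let the fingers close. It gives the time, the measured TCP pose, the force and the opening at its end, in the units of the state.
- r.sense(): the state, without advancing time (a new reading comes with each control period).
- viewer.capture(name): name is "scene" or "top"; returns (picture, depth): 420x560x3 uint8, red, green, blue; 420x560 float32, m along the optical axis (not along the pixel's ray), 0 where there is no reading.
- viewer.camera_params(name): a dict with "mtx" (3x3 intrinsics, pixels), "dist_coeffs" ([k1, k2, p1, p2, k3] as OpenCV has them; the pictures are not rectified), "pose" (4x4, takes a point from camera to world coordinates). Camera axes: x right, y down, z forward; pixel columns grow to the right and rows downward; lengths in m; the calibration is good to about 2 mm. A picture is of the moment at which its call begins. camera_params takes no time and is no camera call.
- r.finish_job(): hands the job in, once; it reports no verdict.
Trained networks look in the newest picture that a camera, given by its name, has taken for a name from the list of things; names that differ only in an ending like _2 or _b are one class to them, and where a whole thing is asked for, a point or a joint stands for the part that bears it (a point fixed in the world has none). Each returns a list of dicts, best first, with "conf" (0 to 1); they miss things now and then, are a little off and sometimes report something else, mostly with a low value. They report only what shows in the picture. A call takes as long as a camera call.
- spotter.find_in(camera, name): "centre" ([column, row] in pixels, amid what is visible of it).
- spotter.trace(camera, name): "mask" (420x560 bool, what is visible of it) and "centre" ([column, row] in pixels, amid what is visible of it).
The state is a dict: "time_s": time; "joints": joint angles; "joint_velocities": joint speeds; "effort": joint torques, N m; "tcp_pos": TCP position; "ee_rot": TCP orientation; "wrist_force": force on the tool from outside, world axes, zero at the start; "moment": the same for the moment, N m; "gripper_width": opening from 0.0 (shut) to 1.0 (fully open).
Only numpy, scipy, OpenCV 4.12 (cv2) and the standard library are available. Lean on these libraries where they do the work, as an engineer would, in place of code of your own. Each camera call takes 0.05 s, during which the arm holds its last target.

## Working session

There is one attempt and no reset: what is moved stays moved. The work goes in short steps, Python scripts to look and compute and a tool call to move; the robot and the scene stay as the last step left them, time stands still between calls to the robot, and variables do not carry over. Pictures are saved under pics/ and viewed, and the job is handed in when it is done.

Besides the shell and the picture viewer there is one more tool, called after ">>>" by a JSON object that holds its "method" and its "body". move_arm: Moves the arm, as the interface text tells. Its arguments: {"type":"object","properties":{"series":{"type":"array","items":{"type":"array","items":{"type":"array","items":{"type":"number","minimum":-1,"maximum":1}}}}},"required":["series"]}

```bash
ls; mkdir -p pics; python3 - <<'E'
from station import r,viewer,spotter
import cv2
s=r.sense();print(s['time_s'],s['tcp_pos'],s['ee_rot'],s['wrist_force'],s['gripper_width'])
for n in("scene","top"):
    p,d=viewer.capture(n);cv2.imwrite(f"pics/{n}0.png",p[:,:,::-1]);c=viewer.camera_params(n);print(n,c)
E
```

```text
pics
0.0 [0.23383649 0.5791234  0.29117138] [[-7.52399233e-04 -3.74621793e-01 -9.27177408e-01]
 [-2.03615611e-03 -9.27175175e-01  3.74622542e-01]
 [-9.99997644e-01  2.16974366e-03 -6.51825617e-05]] [-0.36496648  0.34187552 -0.09675232] 0.997652373813781
scene {'mtx': array([[490.69205329,   0.        , 274.27511558],
       [  0.        , 490.69205329, 205.87392129],
       [  0.        ,   0.        ,   1.        ]]), 'dist_coeffs': array([0.03220891, 0.        , 0.        , 0.        , 0.        ]), 'pose': array([[ 0.57087636,  0.58698566, -0.57406274,  1.39950051],
       [ 0.82096458, -0.3988778 ,  0.40855067, -0.57620521],
       [ 0.0108325 , -0.70451709, -0.70960434,  1.06327686],
       [ 0.        ,  0.        ,  0.        ,  1.        ]])}
top {'mtx': array([[530.73234273,   0.        , 279.4140454 ],
       [  0.        , 530.73234273, 210.40170339],
       [  0.        ,   0.        ,   1.        ]]), 'dist_coeffs': array([-0.09125384,  0.        ,  0.        ,  0.        ,  0.        ]), 'pose': array([[ 0.02758407, -0.99306887,  0.11425122,  0.45337156],
       [-0.99949906, -0.02917405, -0.01226761,  0.00587942],
       [ 0.01551575, -0.1138556 , -0.99337614,  1.24402763],
       [ 0.        ,  0.        ,  0.        ,  1.        ]])}
```

View pics/scene0.png

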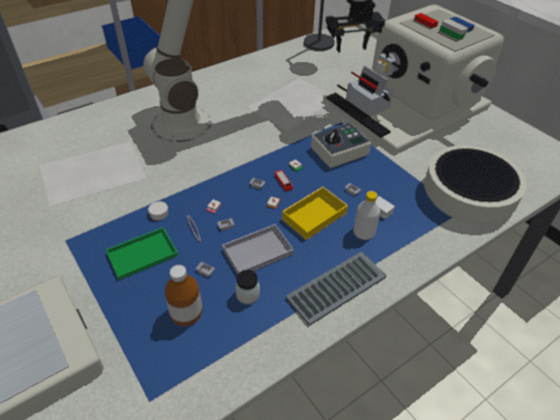

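View pics/top0.png

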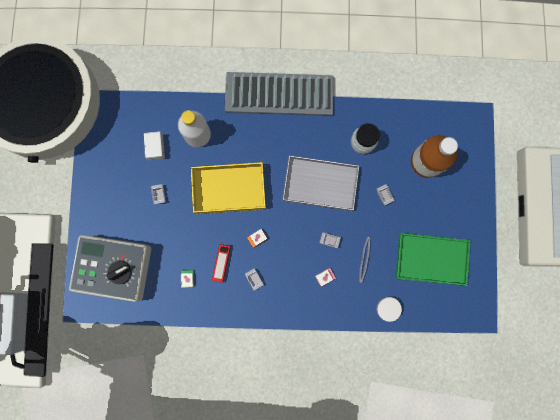

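The top view shows three blocks, at (187,279), (257,238) and (325,278). There are four moulds, at (158,195), (254,280), (330,240) and (386,195), and one forceps at (364,259). The dial is at (120,271). Next I'll measure them.

```bash
cat > h.py <<'E'
from station import r,viewer,spotter
import cv2,numpy as np
def px2w(cam,uv,z):
    c=viewer.camera_params(cam);uv=np.asarray(uv,float).reshape(-1,1,2)
    n=cv2.undistortPoints(uv,c['mtx'],c['dist_coeffs']).reshape(-1,2)
    d=np.c_[n,np.ones(len(n))]@c['pose'][:3,:3].T;o=c['pose'][:3,3]
    return o+d*((z-o[2])/d[:,2])[:,None]
def w2px(cam,P):
    c=viewer.camera_params(cam);T=np.linalg.inv(c['pose'])
    return cv2.projectPoints(np.asarray(P,float).reshape(-1,1,3),cv2.Rodrigues(T[:3,:3])[0],T[:3,3],c['mtx'],c['dist_coeffs'])[0].reshape(-1,2)
def mrect(cam,mask,z):
    cs,_=cv2.findContours(mask.astype(np.uint8),cv2.RETR_EXTERNAL,cv2.CHAIN_APPROX_NONE)
    c=max(cs,key=cv2.contourArea).reshape(-1,2)
    w=px2w(cam,c,z)[:,:2]*1000
    (cx,cy),(a,b),t=cv2.minAreaRect(w.astype(np.float32))
    if a<b:a,b,t=b,a,t+90
    t=(t+90)%180-90
    return round(cx),round(cy),round(a),round(b),round(t)
def look(name,cam='top',crop=None,scale=1):
    p,d=viewer.capture(cam);q=p[:,:,::-1]
    if crop:
        a,b,c,e=crop;q=q[b:e,a:c]
    if scale!=1:q=cv2.resize(q,None,fx=scale,fy=scale,interpolation=cv2.INTER_CUBIC)
    cv2.imwrite(f'pics/{name}.png',q);return p,d
E
python3 - <<'E'
from h import *
p,d=look('t1',crop=(60,160,340,320),scale=2.8)
q=p[:,:,::-1]
cv2.imwrite('pics/t1b.png',cv2.resize(q[160:320,300:500],None,fx=3.5,fy=3.5,interpolation=2))
cv2.imwrite('pics/t1d.png',cv2.resize(q[230:310,65:160],None,fx=7,fy=7,interpolation=2))
c=viewer.camera_params('top')
for n,z in [('block0',.014),('block1',.014),('block2',.014),('mould0',.014),('forceps0',.009),('blade_dispenser',.016),('slide_box',.03),('wax_pot',.026),('block_tray_in',.018),('mould_bin_in',.035),('instrument_tray_in',.022),('control_unit',.058),('feed_dial',.08),('wash_bottle',.15),('stain_jar',.075),('amber_bottle',.17)]:
    try:
        for o in spotter.trace('top',n):
            if o['conf']>.3: print(n,round(o['conf'],2),np.round(o['centre']),'c,size,ang',mrect('top',o['mask'],z))
    except Exception as e: print(n,e)
print(r.sense()['time_s'])
E
```

```text
block0 0.68 [255. 238.] c,size,ang (529, 41, 37, 26, -55)
block0 0.67 [325. 275.] c,size,ang (443, -119, 43, 29, -58)
block0 0.55 [184. 280.] c,size,ang (431, 199, 39, 28, 3)
block1 0.68 [255. 238.] c,size,ang (529, 41, 37, 26, -55)
block1 0.67 [325. 275.] c,size,ang (443, -119, 43, 29, -58)
block1 0.55 [184. 280.] c,size,ang (431, 199, 39, 28, 3)
block2 0.68 [255. 238.] c,size,ang (529, 41, 37, 26, -55)
block2 0.67 [325. 275.] c,size,ang (443, -119, 43, 29, -58)
block2 0.55 [184. 280.] c,size,ang (431, 199, 39, 28, 3)
mould0 0.68 [253. 240.] c,size,ang (530, 41, 39, 27, -59)
mould0 0.65 [256. 280.] c,size,ang (434, 46, 43, 27, 29)
mould0 0.62 [383. 195.] c,size,ang (640, -256, 41, 24, 27)
mould0 0.48 [327. 243.] c,size,ang (529, -128, 43, 25, 76)
mould0 0.46 [157. 193.] c,size,ang (627, 277, 43, 25, 14)
blade_dispenser 0.7 [221. 264.] c,size,ang (468, 123, 85, 27, -9)
slide_box 0.78 [154. 145.] c,size,ang (738, 290, 66, 45, 8)
wax_pot 0.74 [118. 272.] c,size,ang (442, 355, 53, 53, -88)
wax_pot 0.71 [390. 311.] c,size,ang (375, -265, 56, 55, 45)
block_tray_in 0.62 [430. 260.] c,size,ang (491, -369, 174, 110, 85)
mould_bin_in 0.98 [229. 189.] c,size,ang (642, 111, 166, 111, -84)
instrument_tray_in 0.95 [322. 185.] c,size,ang (662, -105, 169, 110, 83)
control_unit 0.72 [112. 267.] c,size,ang (449, 367, 170, 129, 83)
feed_dial 0.73 [119. 271.] c,size,ang (441, 339, 53, 48, 48)
wash_bottle 0.97 [193. 128.] c,size,ang (749, 179, 82, 58, 28)
wash_bottle 0.55 [157. 195.] c,size,ang (607, 247, 38, 22, 16)
wash_bottle 0.36 [108. 266.] c,size,ang (449, 338, 158, 119, 83)
stain_jar 0.69 [365. 136.] c,size,ang (759, -199, 76, 58, -25)
amber_bottle 0.92 [432. 154.] c,size,ang (703, -329, 109, 72, -55)
amber_bottle 0.69 [257. 236.] c,size,ang (520, 37, 34, 24, -57)
amber_bottle 0.39 [323. 182.] c,size,ang (637, -90, 149, 98, 84)
amber_bottle 0.38 [196. 127.] c,size,ang (743, 174, 87, 60, 34)
0.95
```

View pics/t1.png

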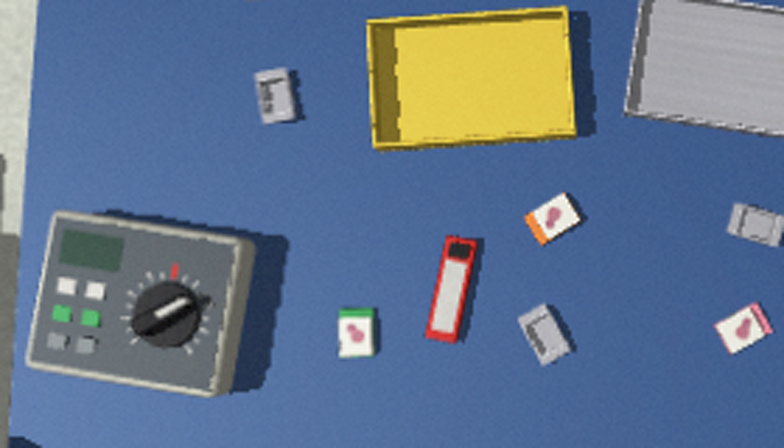

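View pics/t1b.png

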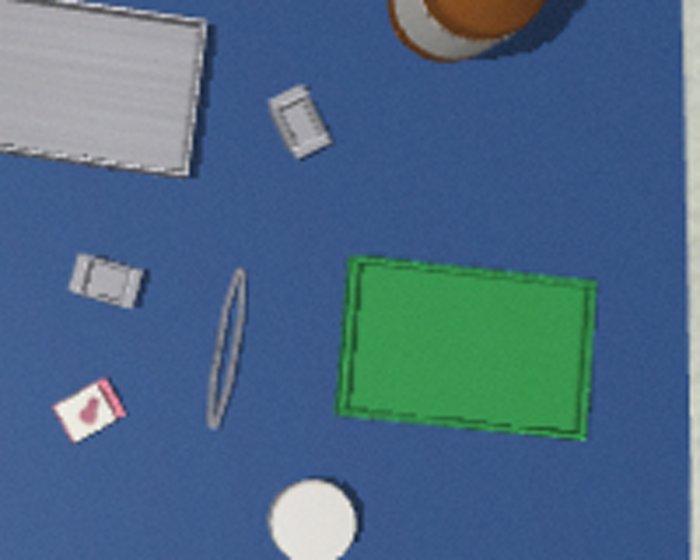

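View pics/t1d.png

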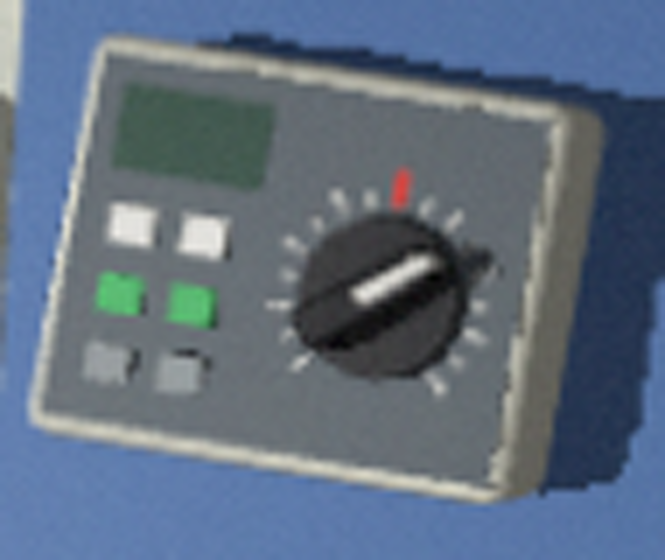

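The unit is yawed about -7° and the dial's pointer sits clockwise of the red mark. To sharpen the poses, I'll use colour segmentation against the blue mat.

```bash
cat >> h.py <<'E'
def segs(p,z=.014):
    hsv=cv2.cvtColor(p,cv2.COLOR_RGB2HSV)
    blue=(hsv[...,0]>105)&(hsv[...,0]<125)&(hsv[...,1]>110)
    fg=(~blue).astype(np.uint8)
    n,l,st,ce=cv2.connectedComponentsWithStats(fg)
    out=[]
    for i in range(1,n):
        if 60<st[i,4]<9000: out.append((np.round(ce[i]).astype(int).tolist(),int(st[i,4]),mrect('top',l==i,z)))
    return out
E
python3 - <<'E'
from h import *
p,d=viewer.capture('top')
for o in segs(p): print(o)
f=lambda u,v:(65+u/7,230+v/7)
a=px2w('top',[f(357,295),f(435,262)],.085)[:,:2];print('pointer',a)
m=px2w('top',[f(401,188)],.058)[0];print('red',m)
# marks: symmetric ends and circle fit
mk=px2w('top',[f(401,188),f(370,198),f(337,198),f(292,242),f(287,275),f(279,304),f(300,363),f(427,208),f(456,217),f(479,305),f(477,342),f(440,386)],.058)[:,:2]
A=np.c_[2*mk,np.ones(len(mk))];s=np.linalg.lstsq(A,(mk**2).sum(1),rcond=None)[0];c=s[:2];print('centre',c,np.sqrt(s[2]+c@c))
ang=lambda v:np.degrees(np.arctan2(v[1],v[0]))
print('ptr ang',ang(a[1]-a[0]),ang(a[1]-c),'red ang',ang(m[:2]-c)); print([round(ang(q-c)-ang(m[:2]-c),1) for q in mk])
E
```

```text
([194, 128], 948, (787, 200, 98, 69, 33))
([365, 139], 678, (774, -208, 77, 64, -25))
([154, 145], 560, (742, 294, 69, 48, 8))
([434, 156], 1536, (738, -378, 129, 88, -49))
([321, 183], 3376, (663, -105, 170, 112, 83))
([228, 188], 3551, (645, 114, 172, 115, -84))
([158, 194], 258, (626, 277, 46, 32, 13))
([385, 194], 251, (640, -257, 46, 31, 25))
([257, 238], 238, (530, 41, 42, 30, -57))
([330, 240], 245, (530, -128, 46, 29, 75))
([433, 259], 3437, (491, -372, 174, 111, 86))
([110, 268], 4450, (449, 382, 180, 137, 83))
([364, 260], 238, (487, -210, 108, 17, -9))
([221, 263], 484, (469, 123, 89, 29, -10))
([325, 277], 248, (444, -118, 42, 31, -59))
([187, 278], 257, (432, 199, 41, 32, 3))
([254, 279], 254, (435, 45, 47, 28, 30))
([389, 309], 518, (373, -267, 58, 55, -89))
pointer [[0.44073199 0.34409442]
 [0.45179357 0.32007825]]
red [0.4749153  0.33967554 0.058     ]
centre [0.44021668 0.34390984] 0.03333621269284911
ptr ang -65.26971637411843 -64.0904812695188 red ang -6.957442008245295
[np.float64(-0.0), np.float64(17.2), np.float64(34.8), np.float64(68.4), np.float64(86.4), np.float64(103.0), np.float64(138.0), np.float64(-17.5), np.float64(-33.9), np.float64(-86.0), np.float64(-106.1), np.float64(-136.9)]
```

>>> {"method": "move_arm", "body": {"series": [[[0,0,-0.9,0.57,-0.65,0,0.6],[0,0,-0.9,0.57,-0.65,-0.1,0.6],[0,0,-0.9,0.57,-0.65,-0.1,0.6],[0,0,-0.9,0.57,-0.65,-0.2,0.6],[0,0,-0.9,0.57,-0.65,-0.2,0.6],[0,0,-0.9,0.57,-0.65,-0.2,0.6],[0,0,0,0,0,0,0.6],[0,0,0,0,0,0,0.6]]]}}

```text
time_s: 2.0
tcp_pos: [0.444, 0.3391, 0.2437]
ee_rot: [[0.004, -0.917, -0.399], [0.002, -0.399, 0.917], [-1.0, -0.004, 0.001]]
wrist_force: [-0.1, -0.1, -0.3]
gripper_width: 0.6
```

```bash
cat >> h.py <<'E'
def jl():
    s=r.sense();R=s['ee_rot'];p=s['tcp_pos']*1000
    return p,(np.degrees(np.arctan2(R[1,1],R[0,1]))+90)%180-90,R,s
def st(tx=None,ty=None,tz=None,ja=None):
    p,a,R,s=jl()
    print('t %.2f tcp %s jawline %.1f tilt(x axis) %s w %.1fmm F %s j6 %.0f'%(s['time_s'],np.round(p,1),a,np.round(np.degrees(R[:2,0]),1),s['gripper_width']*87,np.round(s['wrist_force'],1),s['joints'][5]))
    if tx is not None:
        d=np.array([tx,ty,tz])-p;print('delta mm',np.round(d),'units',np.round(d/60,2),'turn deg',ja and round((ja-a+90)%180-90,1),'units',ja and round(((ja-a+90)%180-90)/8,2), 'level fix units(x,y)',np.round(np.degrees(np.cross(R[:,0],[0,0,-1]))[:2]/8,2))
E
python3 -c "
from h import *
st(440,344,138,25)"
```

```text
t 2.00 tcp [444.  339.1 243.7] jawline 23.5 tilt(x axis) [0.2 0.1] w 52.2mm F [-0.1 -0.1 -0.3] j6 -31
delta mm [  -4.    5. -106.] units [-0.07  0.08 -1.76] turn deg 1.5 units 0.18 level fix units(x,y) [-0.02  0.03]
```

>>> {"method": "move_arm", "body": {"series": [[[0,0,0.18,-0.07,0.08,-0.6,0.5],[0,0,0,0,0,-0.6,0.5],[0,0,0,0,0,-0.4,0.5],[0,0,0,0,0,-0.16,0.5],[0,0,0,0,0,0,0.5]]]}}

```text
time_s: 2.62
tcp_pos: [0.4381, 0.3503, 0.1388]
ee_rot: [[0.009, -0.902, -0.432], [0.009, -0.432, 0.902], [-1.0, -0.012, 0.004]]
wrist_force: [0.3, -0.2, 0.4]
gripper_width: 0.501
```

```bash
python3 -c "
from h import *
st(440,344,138,25)"
```

```text
t 2.62 tcp [438.1 350.3 138.8] jawline 25.6 tilt(x axis) [0.5 0.5] w 43.6mm F [ 0.3 -0.2  0.4] j6 -30
delta mm [ 2. -6. -1.] units [ 0.03 -0.1  -0.01] turn deg -0.6 units -0.08 level fix units(x,y) [-0.07  0.07]
```

>>> {"method": "move_arm", "body": {"series": [[[-0.07,0.07,-0.08,0.03,-0.1,0,0.5],[0,0,0,0,0,0,0.5]]]}}

```text
time_s: 2.88
tcp_pos: [0.4405, 0.3453, 0.1409]
ee_rot: [[0.002, -0.906, -0.423], [0.002, -0.423, 0.906], [-1.0, -0.002, 0.001]]
wrist_force: [0.7, -0.5, 0.2]
gripper_width: 0.5
```

```bash
python3 -c "
from h import *
st(440,344,138,25)"
```

```text
t 2.88 tcp [440.5 345.3 140.9] jawline 25.0 tilt(x axis) [0.1 0.1] w 43.5mm F [ 0.7 -0.5  0.2] j6 -30
delta mm [-1. -1. -3.] units [-0.01 -0.02 -0.05] turn deg -0.0 units -0.0 level fix units(x,y) [-0.01  0.01]
```

>>> {"method": "move_arm", "body": {"series": [[[0,0,0,-0.01,-0.02,-0.04,0.0],[0,0,0,0,0,0,0],[0,0,0,0,0,0,0],[0,0,0,0,0,0,0],[0,0,0,0,0,0,0]]]}}

```text
time_s: 3.5
tcp_pos: [0.4404, 0.3441, 0.1398]
ee_rot: [[0.003, -0.906, -0.422], [0.004, -0.422, 0.906], [-1.0, -0.005, 0.002]]
wrist_force: [-0.2, 0.4, 0.1]
gripper_width: 0.155
```

```bash
python3 -c "
from h import *
st(440,344,138,83)"
```

```text
t 3.50 tcp [440.4 344.1 139.8] jawline 25.0 tilt(x axis) [0.2 0.2] w 13.5mm F [-0.2  0.4  0.1] j6 -30
delta mm [-0. -0. -2.] units [-0.01 -0.   -0.03] turn deg 58.0 units 7.25 level fix units(x,y) [-0.03  0.02]
```

Gripped at 13.5 mm, which matches the 14 mm bar. Now I'll turn it by +58°.

>>> {"method": "move_arm", "body": {"series": [[[0,0,0.8,0,0,0,0],[0,0,0.8,0,0,0,0],[0,0,0.8,0,0,0,0],[0,0,0.8,0,0,0,0],[0,0,0.8,0,0,0,0],[0,0,0.8,0,0,0,0],[0,0,0.8,0,0,0,0],[0,0,0.8,0,0,0,0],[0,0,0.4,0,0,0,0],[0,0,0,0,0,0,0]]]}}

```text
time_s: 4.75
tcp_pos: [0.4409, 0.3443, 0.1397]
ee_rot: [[-0.001, -0.154, -0.988], [0.005, -0.988, 0.154], [-1.0, -0.004, 0.002]]
wrist_force: [0.1, -0.1, 0.1]
gripper_width: 0.157
```

```bash
python3 -c "
from h import *
st(440,344,138,83)"
```

```text
t 4.75 tcp [440.9 344.3 139.7] jawline 81.2 tilt(x axis) [-0.1  0.3] w 13.7mm F [ 0.1 -0.1  0.1] j6 27
delta mm [-1. -0. -2.] units [-0.01 -0.   -0.03] turn deg 1.8 units 0.23 level fix units(x,y) [-0.03 -0.01]
```

>>> {"method": "move_arm", "body": {"series": [[[0,0,0.25,0,0,0,0],[0,0,0,0,0,0,0],[0,0,0,0,0,0,0.4],[0,0,0,0,0,0,0.5],[0,0,0,0,0,0,0.5],[0,0,0,0,0,0.6,0.6],[0,0,0,0,0,0.7,0.6],[0,0,0,0,-0.8,0.3,0.6],[0,0,0,0,-0.9,0,0.6],[0,0,0,0,-0.8,0,0.6],[0,0,0,0,0,0,0.6],[0,0,0,0,0,0,0.6]]]}}

```text
time_s: 6.25
tcp_pos: [0.4404, 0.1907, 0.2388]
ee_rot: [[0.001, -0.117, -0.993], [0.005, -0.993, 0.117], [-1.0, -0.005, -0.001]]
wrist_force: [1.1, 0.8, -0.5]
gripper_width: 0.599
```

```bash
python3 -c "
from h import *
st(440,200,100,83)
p,d=look('dial1',crop=(65,230,160,310),scale=7)"
```

```text
t 6.25 tcp [440.4 190.7 238.8] jawline 83.3 tilt(x axis) [0.1 0.3] w 52.1mm F [ 1.1  0.8 -0.5] j6 41
delta mm [  -0.    9. -139.] units [-0.01  0.16 -2.31] turn deg -0.3 units -0.03 level fix units(x,y) [-0.03  0.01]
```

View pics/dial1.png

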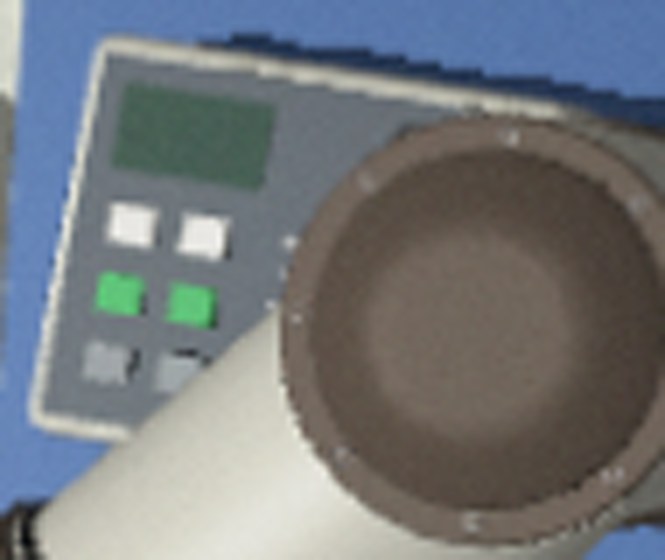

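The arm hides the dial, so I'll move on toward the orange block and look again.

>>> {"method": "move_arm", "body": {"series": [[[0,0,0,0.5,-0.85,0,0.6],[0,0,0,0.5,-0.85,0,0.6],[0,0,0,0.5,-0.8,0,0.6],[0,0,0,0,0,0,0.6]]]}}

```text
time_s: 6.8
tcp_pos: [0.5348, 0.0425, 0.238]
ee_rot: [[0.003, -0.106, -0.994], [0.005, -0.994, 0.106], [-1.0, -0.005, -0.002]]
wrist_force: [-0.0, 0.1, -0.8]
gripper_width: 0.602
```

```bash
python3 -c "
from h import *
st(440,200,100,83)
p,d=look('dial2',crop=(65,230,160,310),scale=7)
look('sc2','scene')"
```

```text
t 6.80 tcp [534.8  42.5 238. ] jawline 83.9 tilt(x axis) [0.1 0.3] w 52.3mm F [-0.   0.1 -0.8] j6 62
delta mm [ -95.  157. -138.] units [-1.58  2.62 -2.3 ] turn deg -0.9 units -0.11 level fix units(x,y) [-0.04  0.02]
```

View pics/dial2.png

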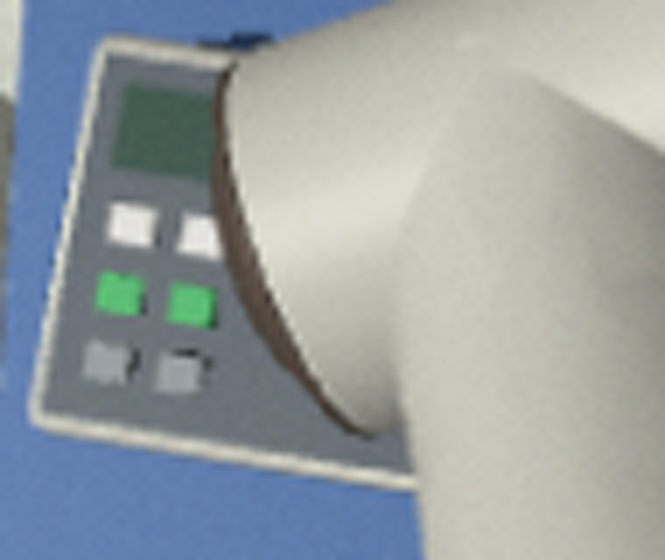

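>>> {"method": "move_arm", "body": {"series": [[[0,0,0,0,-0.9,0,0.6],[0,0,0,0,-0.9,0,0.6],[0,0,0,0,-0.9,0,0.6],[0,0,0,0,-0.9,0,0.6],[0,0,0,0,-0.9,0,0.6],[0,0,0,0,0,0,0.6]]]}}

```text
time_s: 7.65
tcp_pos: [0.5349, -0.2207, 0.2382]
ee_rot: [[0.003, -0.081, -0.997], [0.006, -0.997, 0.081], [-1.0, -0.006, -0.003]]
wrist_force: [-0.2, 0.4, -0.2]
gripper_width: 0.603
```

```bash
python3 -c "
from h import *
st(440,200,100,83)
p,d=look('dial3',crop=(65,230,160,310),scale=7)
look('sc3','scene')
cv2.imwrite('pics/full3.png',p[:,:,::-1])
for o in segs(p):print(o)"
```

```text
t 7.65 tcp [ 534.9 -220.7  238.2] jawline 85.4 tilt(x axis) [0.2 0.4] w 52.4mm F [-0.2  0.4 -0.2] j6 92
delta mm [ -95.  421. -138.] units [-1.58  7.01 -2.3 ] turn deg -2.4 units -0.3 level fix units(x,y) [-0.04  0.02]
([194, 128], 947, (786, 201, 98, 68, 29))
([365, 139], 681, (775, -209, 77, 64, -44))
([154, 145], 561, (741, 294, 69, 48, 7))
([434, 156], 1537, (738, -378, 129, 88, -49))
([228, 188], 3551, (645, 114, 172, 115, -84))
([158, 194], 256, (626, 277, 46, 32, 13))
([257, 238], 237, (530, 42, 42, 30, -57))
([110, 268], 4446, (448, 381, 179, 140, 83))
([221, 263], 484, (469, 123, 89, 29, -10))
([187, 278], 257, (432, 199, 41, 32, 3))
([254, 279], 252, (435, 46, 47, 28, 31))
([389, 309], 515, (373, -267, 58, 55, -89))
```

View pics/dial3.png

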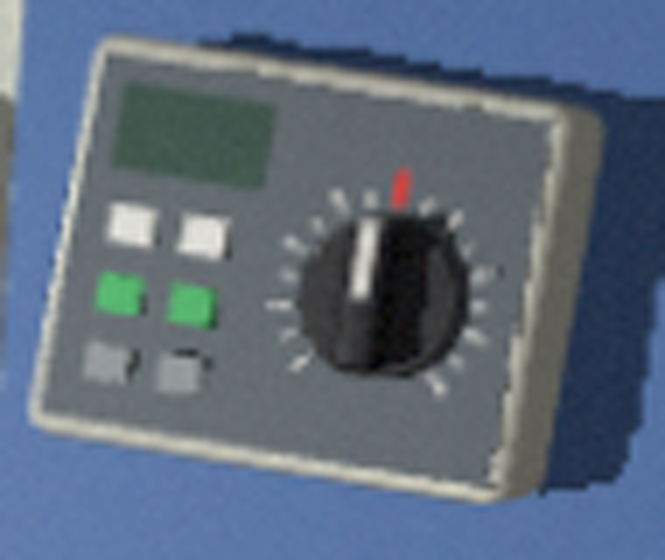

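View pics/full3.png

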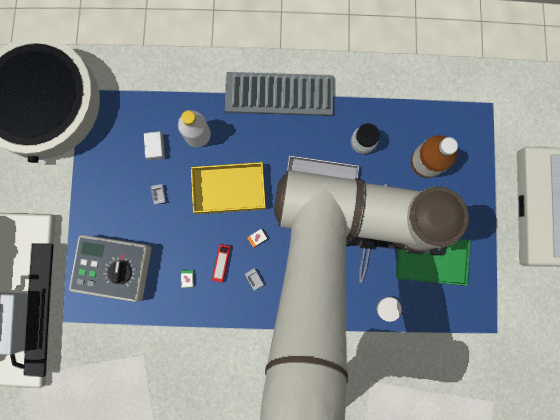

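```bash
python3 -c "
from h import *
f=lambda u,v:(65+u/7,230+v/7)
a=px2w('top',[f(360,298),f(370,222)],.085)[:,:2]
d=a[1]-a[0];print(a,np.degrees(np.arctan2(d[1],d[0])),'from centre',np.degrees(np.arctan2(*(a[1]-[.4402,.3439])[::-1])))
m=px2w('top',[f(368,228),f(366,240),f(362,275),f(361,290)],.085);print(m)"
```

```text
[[0.43983495 0.34309602]
 [0.4635256  0.3412689 ]] -4.410172251596341 from centre -6.435698974065802
[[0.46163974 0.34179473 0.085     ]
 [0.45789056 0.34221492 0.085     ]
 [0.44698566 0.34286464 0.085     ]
 [0.44232467 0.34291926 0.085     ]]
```

```bash
cat >> h.py <<'E'
def dial(img):
    g=img[255:290,105:132].astype(float).min(2);w=np.clip(g-110,0,None)
    yy,xx=np.mgrid[255:290,105:132]
    P=px2w('top',np.c_[xx.ravel(),yy.ravel()],.085)[:,:2];w=w.ravel()
    k=(w>0)&(np.hypot(*(P-[.4402,.3439]).T)<.024);P=P[k];w=w[k]
    c=(P*w[:,None]).sum(0)/w.sum();C=((P-c)*w[:,None]).T@(P-c);e,V=np.linalg.eigh(C);v=V[:,1]
    if v@(c-[.4402,.3439])<0:v=-v
    return k.sum(),c,np.degrees(np.arctan2(v[1],v[0])),np.degrees(np.arctan2(*(c-[.4402,.3439])[::-1]))
E
python3 -c "
from h import *
print(dial(cv2.imread('pics/top0.png')),dial(cv2.imread('pics/full3.png')))"
```

```text
(np.int64(38), array([0.44639914, 0.33696527]), np.float64(-71.88225925011045), np.float64(-48.20562601972394)) (np.int64(40), array([0.45195082, 0.34494677]), np.float64(-30.83038884759163), np.float64(5.09049913179122))
```

```bash
python3 -c "
from h import *
np.set_printoptions(linewidth=200)
for n in('top0','full3'):
    print(cv2.imread('pics/%s.png'%n).min(2)[258:280,110:132])"; sed -i 's/g-110/g-130/' h.py;  python3 -c "
from h import *
print(dial(cv2.imread('pics/top0.png')),dial(cv2.imread('pics/full3.png')))"
```

```text
[[100 102 148 171 126  99 100 158 148  99 103  81  64  99 100 113 132 107  98  98  98  97]
 [100 100 113 144 137  99  99 138 133 100 108  88  88 103  99 155 145 109  98 100  97  99]
 [101  99 101 121 127 102  97  94  84  74  74  74  77  72  92 150 120 100 100 115 151 105]
 [149 102 102 108 105  84  76  64  53  50  55  53  48  35  66  89  97 100 113 158 156 105]
 [148 118  99  84  78  70  61  60  57  55  60  63  55  46  40  35  67  79 119 149 110  99]
 [113  97  76  66  64  60  61  61  56  58  60  59  59  60  54  49  43  35  86  98 101  98]
 [ 94  67  60  64  58  61  58  58  57  58  60  59  59  55  52  56  52  27  39  71  97  82]
 [ 81  64  62  62  62  63  58  61  58  58  58  53  47  38  34  30  39  23  22  34  74  64]
 [ 65  62  61  61  59  61  58  58  59  54  49  43  41  91  99 111  86  50  31  30  48  60]
 [ 60  65  62  62  58  59  63  60  52  39  41  43  92 168 187 195 129  80  45  18  37  42]
 [ 61  63  62  62  60  58  55  46  43  46  92 157 187 207 187 153  92  55  37  16  37  39]
 [ 60  60  62  64  58  42  43  47  92 157 192 208 195 155 110  57  20   9  19  15  27  40]
 [ 64  6
[... 2430 characters left out ...]
56  57  49  35  39]
 [ 64  62  58  53  61  58  48  42  30  14   6  18  18  19  23  50  59  56  59  43  34  42]
 [ 59  64  58  50  63  59  53  45  26  19  10  20  17  15  20  50  59  58  59  39  38  75]
 [ 60  58  59  56  64  59  53  36  21   4  16  18  13  23  28  49  58  56  49  37  42 147]
 [ 62  60  52  61  63  54  48  41  18  13  11  20  16  16  20  45  53  57  41  36  75 123]
 [ 65  59  56  67  65  52  50  38  23  16  14  23  17  20  23  45  63  47  32  39  89 100]]
(np.int64(30), array([0.4465835 , 0.33620958]), np.float64(-69.45650907048581), np.float64(-50.30535159267191)) (np.int64(29), array([0.45255924, 0.34423233]), np.float64(-21.006332463483655), np.float64(1.5402855693353794))
```

```bash
cat >> h.py <<'E'
def dial2(img):
    g=np.clip(img.min(2).astype(float)-60,0,None);pts=[]
    for v in range(262,271):
        c=np.arange(113,121);w=g[v,c];pts.append([(w*c).sum()/w.sum(),v])
    P=px2w('top',pts,.085)[:,:2];s=np.polyfit(P[:,0],P[:,1],1);return np.degrees(np.arctan(s[0])),np.polyval(s,.4402)
E
python3 -c "
from h import *
print(dial2(cv2.imread('pics/full3.png')))"
```

```text
(np.float64(-4.501307390322703), np.float64(0.3446997987042853))
```

Dial reading is about -0.04 rad, which is inside the tolerance, and nothing else has shifted. Forceps come first since the arm is near them.

>>> {"method": "move_arm", "body": {"series": [[[0,0,-0.5,-0.4,0.1,-0.5,0.5],[0,0,0,-0.4,0.08,-0.8,0.5],[0,0,0,0,0,-0.8,0.45],[0,0,0,0,0,-0.3,0.45],[0,0,0,0,0,0,0.45],[0,0,0,0,0,0,0.45]]]}}

```text
time_s: 8.5
tcp_pos: [0.4889, -0.1955, 0.0942]
ee_rot: [[0.01, -0.13, -0.991], [0.006, -0.992, 0.13], [-1.0, -0.007, -0.009]]
wrist_force: [0.5, -0.2, 0.1]
gripper_width: 0.451
```

```bash
python3 -c "
from h import *
st(487,-210,73,81)"
```

```text
t 8.50 tcp [ 488.9 -195.5   94.2] jawline 82.5 tilt(x axis) [0.6 0.3] w 39.2mm F [ 0.5 -0.2  0.1] j6 87
delta mm [ -2. -14. -21.] units [-0.03 -0.24 -0.35] turn deg -1.5 units -0.19 level fix units(x,y) [-0.04  0.07]
```

>>> {"method": "move_arm", "body": {"series": [[[-0.04,0.07,-0.19,-0.03,-0.24,-0.15,0.45],[0,0,0,0,0,-0.1,0.45],[0,0,0,0,0,0,0.45]]]}}

```text
time_s: 8.88
tcp_pos: [0.4886, -0.2106, 0.0804]
ee_rot: [[0.005, -0.157, -0.988], [-0.001, -0.988, 0.157], [-1.0, 0.0, -0.005]]
wrist_force: [-0.2, 0.0, -0.2]
gripper_width: 0.451
```

```bash
python3 -c "
from h import *
st(487,-210,73,81)"
```

```text
t 8.88 tcp [ 488.6 -210.6   80.4] jawline 81.0 tilt(x axis) [ 0.3 -0.1] w 39.3mm F [-0.2  0.  -0.2] j6 87
delta mm [-2.  1. -7.] units [-0.03  0.01 -0.12] turn deg 0.0 units 0.0 level fix units(x,y) [0.01 0.03]
```

>>> {"method": "move_arm", "body": {"series": [[[0,0.03,0,-0.03,0,-0.12,0.45],[0,0,0,0,0,0,0.2],[0,0,0,0,0,0,0],[0,0,0,0,0,0,0],[0,0,0,0,0,0,0],[0,0,0,0,0,0,0]]]}}

```text
time_s: 9.62
tcp_pos: [0.4868, -0.2109, 0.0731]
ee_rot: [[0.001, -0.157, -0.988], [-0.001, -0.988, 0.157], [-1.0, 0.001, -0.001]]
wrist_force: [0.3, 0.5, -0.6]
gripper_width: 0.141
```

```bash
python3 -c "
from h import *
st(663,-105,120,-7)"
```

```text
t 9.62 tcp [ 486.8 -210.9   73.1] jawline 80.9 tilt(x axis) [ 0.1 -0.1] w 12.2mm F [ 0.3  0.5 -0.6] j6 87
delta mm [176. 106.  47.] units [2.94 1.76 0.78] turn deg -87.9 units -10.99 level fix units(x,y) [0.01 0.01]
```

>>> {"method": "move_arm", "body": {"series": [[[0,0,0,0,0,0.7,0],[0,0,-0.9,0,0,0.6,0],[0,0,-0.9,0.3,0.15,0,0],[0,0,-0.9,0.35,0.2,0,0],[0,0,-0.9,0.35,0.2,0,0],[0,0,-0.9,0.35,0.2,0,0],[0,0,-0.9,0.35,0.2,0,0],[0,0,-0.9,0.35,0.2,0,0],[0,0,-0.9,0.35,0.2,0,0],[0,0,-0.9,0.25,0.2,0,0],[0,0,-0.9,0.2,0.2,0,0],[0,0,-0.9,0.1,0.1,0,0],[0,0,-0.9,0,0,0,0],[0,0,-0.9,0,0,0,0],[0,0,0,0,0,0,0]]]}}

```text
time_s: 11.5
tcp_pos: [0.6672, -0.095, 0.1519]
ee_rot: [[-0.001, -0.962, 0.272], [0.001, 0.272, 0.962], [-1.0, 0.001, 0.001]]
wrist_force: [0.4, -0.9, -1.0]
gripper_width: 0.141
```

```bash
python3 -c "
from h import *
st(663,-105,77,-7)"
```

```text
t 11.50 tcp [667.2 -95.  151.9] jawline -15.8 tilt(x axis) [-0.   0.1] w 12.3mm F [ 0.4 -0.9 -1. ] j6 -21
delta mm [ -4. -10. -75.] units [-0.07 -0.17 -1.25] turn deg 8.8 units 1.1 level fix units(x,y) [-0.01 -0.01]
```

>>> {"method": "move_arm", "body": {"series": [[[0,0,0.5,-0.07,-0.1,-0.3,0],[0,0,0.5,0,-0.05,-0.3,0],[0,0,0,0,0,-0.3,0],[0,0,0,0,0,-0.15,0],[0,0,0,0,0,0,0]]]}}

```text
time_s: 12.12
tcp_pos: [0.6629, -0.1041, 0.0869]
ee_rot: [[-0.0, -0.992, 0.125], [0.001, 0.125, 0.992], [-1.0, 0.0, 0.001]]
wrist_force: [-0.1, 0.8, -0.2]
gripper_width: 0.141
```

```bash
python3 -c "
from h import *
st(663,-105,77,-7)"
```

```text
t 12.12 tcp [ 662.9 -104.1   86.9] jawline -7.2 tilt(x axis) [-0.   0.1] w 12.3mm F [-0.1  0.8 -0.2] j6 -12
delta mm [  0.  -1. -10.] units [ 0.   -0.02 -0.17] turn deg 0.2 units 0.02 level fix units(x,y) [-0.01 -0.  ]
```

>>> {"method": "move_arm", "body": {"series": [[[0,0,0,0,0,-0.15,0],[0,0,0,0,0,0,0],[0,0,0,0,0,0,0.35],[0,0,0,0,0,0,0.4],[0,0,0,0,0,0.3,0.4],[0,0,0,0,0,0.9,0.5],[0,0,0.9,-0.6,0,0,0.6],[0,0,0.9,-0.9,0,0,0.6],[0,0,0.9,-0.9,0,0,0.6],[0,0,0.9,-0.8,0,0,0.6],[0,0,0.7,-0.2,0,0,0.6],[0,0,0,0,0,0,0.6]]]}}

```text
time_s: 13.62
tcp_pos: [0.4579, -0.1042, 0.1649]
ee_rot: [[0.022, -0.879, -0.476], [0.006, -0.476, 0.879], [-1.0, -0.022, -0.005]]
wrist_force: [-0.2, 0.2, -0.4]
gripper_width: 0.6
```

```bash
python3 -c "
from h import *
st(444,-118,73,31)
p,d=look('f4')"
```

```text
t 13.62 tcp [ 457.9 -104.2  164.9] jawline 28.5 tilt(x axis) [1.2 0.4] w 52.2mm F [-0.2  0.2 -0.4] j6 22
delta mm [-14. -14. -92.] units [-0.23 -0.23 -1.53] turn deg 2.5 units 0.32 level fix units(x,y) [-0.04  0.16]
```

View pics/f4.png

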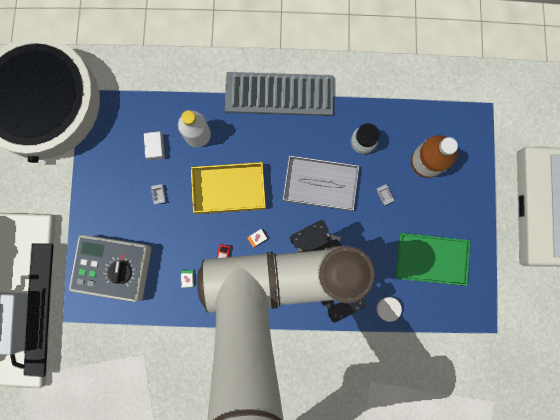

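The forceps lie inside the steel tray at (322,183). Next, the pink block.

>>> {"method": "move_arm", "body": {"series": [[[0,0.16,0.3,-0.23,-0.2,-0.6,0.6],[0,0,0,0,0,-0.5,0.6],[0,0,0,0,0,-0.2,0.6],[0,0,0,0,0,0,0.6]]]}}

```text
time_s: 14.18
tcp_pos: [0.4509, -0.1162, 0.0878]
ee_rot: [[0.009, -0.86, -0.511], [0.006, -0.511, 0.86], [-1.0, -0.011, 0.001]]
wrist_force: [-0.3, 1.0, 0.8]
gripper_width: 0.599
```

```bash
python3 -c "
from h import *
st(444,-118,73,31)"
```

```text
t 14.18 tcp [ 450.9 -116.2   87.8] jawline 30.7 tilt(x axis) [0.5 0.4] w 52.1mm F [-0.3  1.   0.8] j6 26
delta mm [ -7.  -2. -15.] units [-0.12 -0.03 -0.25] turn deg 0.3 units 0.04 level fix units(x,y) [-0.05  0.06]
```

>>> {"method": "move_arm", "body": {"series": [[[-0.05,0.06,0,-0.12,-0.03,-0.1,0.6],[0,0,0,0,0,-0.13,0.6],[0,0,0,0,0,0,0.4]]]}}

```text
time_s: 14.55
tcp_pos: [0.445, -0.1178, 0.0748]
ee_rot: [[0.004, -0.86, -0.511], [-0.001, -0.511, 0.86], [-1.0, -0.003, -0.003]]
wrist_force: [0.1, -0.0, 0.4]
gripper_width: 0.551
```

```bash
python3 -c "
from h import *
st(444,-118,73,31)"
```

```text
t 14.55 tcp [ 445.  -117.8   74.8] jawline 30.7 tilt(x axis) [ 0.2 -0.1] w 47.9mm F [ 0.1 -0.   0.4] j6 25
delta mm [-1. -0. -2.] units [-0.02 -0.   -0.03] turn deg 0.3 units 0.03 level fix units(x,y) [0.01 0.03]
```

>>> {"method": "move_arm", "body": {"series": [[[0,0,0,0,0,0,0],[0,0,0,0,0,0,0],[0,0,0,0,0,0,0],[0,0,0,0,0,0,0],[0,0,0,0,0,0.7,0],[0,0,-0.8,0.1,-0.5,0.4,0],[0,0,-0.8,0.1,-0.8,0,0],[0,0,-0.8,0.1,-0.8,0,0],[0,0,-0.8,0.1,-0.9,0,0],[0,0,-0.8,0.1,-0.9,0,0],[0,0,0,0.1,-0.6,0,0],[0,0,0,0,0,0,0]]]}}

```text
time_s: 16.05
tcp_pos: [0.4819, -0.3964, 0.1438]
ee_rot: [[0.006, -0.999, 0.037], [-0.004, 0.037, 0.999], [-1.0, -0.006, -0.004]]
wrist_force: [-0.1, -0.1, 0.1]
gripper_width: 0.309
```

```bash
python3 -c "
from h import *
st(488,-421,78,-4)"
```

```text
t 16.05 tcp [ 481.9 -396.4  143.8] jawline -2.1 tilt(x axis) [ 0.4 -0.2] w 26.9mm F [-0.1 -0.1  0.1] j6 22
delta mm [  6. -25. -66.] units [ 0.1  -0.41 -1.1 ] turn deg -1.9 units -0.23 level fix units(x,y) [0.03 0.04]
```

>>> {"method": "move_arm", "body": {"series": [[[0.03,0.04,-0.23,0.1,-0.4,-0.3,0],[0,0,0,0,0,-0.3,0],[0,0,0,0,0,-0.25,0],[0,0,0,0,0,0,0]]]}}

```text
time_s: 16.55
tcp_pos: [0.4868, -0.4177, 0.0902]
ee_rot: [[-0.002, -0.998, 0.069], [0.002, 0.069, 0.998], [-1.0, 0.002, 0.002]]
wrist_force: [-0.6, 0.0, 0.4]
gripper_width: 0.312
```

```bash
python3 -c "
from h import *
st(488,-421,78,-4)"
```

```text
t 16.55 tcp [ 486.8 -417.7   90.2] jawline -3.9 tilt(x axis) [-0.1  0.1] w 27.2mm F [-0.6  0.   0.4] j6 22
delta mm [  1.  -3. -12.] units [ 0.02 -0.06 -0.2 ] turn deg -0.1 units -0.01 level fix units(x,y) [-0.02 -0.02]
```

>>> {"method": "move_arm", "body": {"series": [[[0,0,0,0.02,-0.05,-0.15,0],[0,0,0,0,0,-0.05,0],[0,0,0,0,0,0,0],[0,0,0,0,0,0,0.55],[0,0,0,0,0,0,0.55],[0,0,0,0,0,0.5,0.55],[0,0,0,0,0,0.9,0.55],[0,0,0,0,0.5,0.3,0.55],[0,0,0,0,0.9,0,0.55],[0,0,0,0,0.9,0,0.55],[0,0,0,0.2,0.9,0,0.55],[0,0,0,0.2,0.9,0,0.55],[0,0,0,0,0,0,0.55]]]}}

```text
time_s: 18.18
tcp_pos: [0.5137, -0.168, 0.1865]
ee_rot: [[0.007, -0.998, 0.068], [-0.0, 0.068, 0.998], [-1.0, -0.007, 0.0]]
wrist_force: [0.8, -0.5, -0.6]
gripper_width: 0.551
```

```bash
python3 -c "
from h import *
st(530,-128,73,-15)
p,d=look('f5')
for o in segs(p):print(o)
q,e=look('s5','scene')"
```

```text
t 18.18 tcp [ 513.7 -168.   186.5] jawline -3.9 tilt(x axis) [ 0.4 -0. ] w 47.9mm F [ 0.8 -0.5 -0.6] j6 -3
delta mm [  16.   40. -114.] units [ 0.27  0.67 -1.89] turn deg -11.1 units -1.39 level fix units(x,y) [0.   0.05]
([194, 128], 948, (786, 201, 98, 68, 29))
([365, 139], 678, (775, -209, 77, 64, -44))
([154, 145], 562, (742, 294, 69, 48, 7))
([434, 156], 1538, (738, -378, 129, 88, -49))
([158, 194], 259, (626, 277, 46, 32, 12))
([110, 268], 4447, (449, 381, 179, 138, 83))
([221, 263], 486, (469, 123, 89, 29, -10))
([187, 278], 259, (432, 199, 41, 32, 2))
([389, 309], 520, (374, -267, 58, 57, -89))
```

View pics/f5.png

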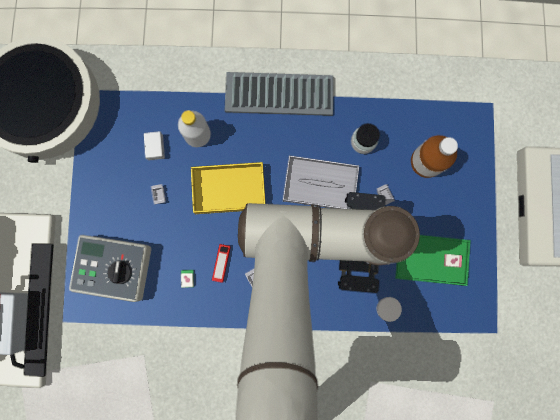

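View pics/s5.png

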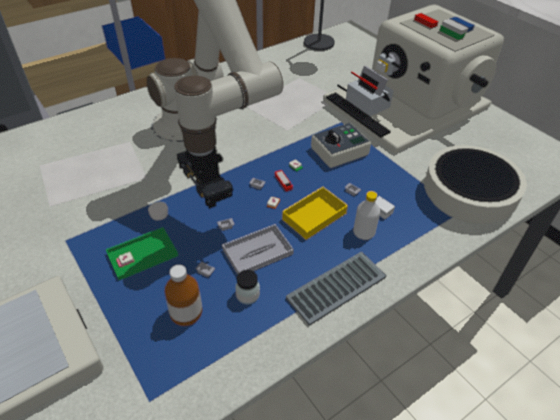

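The pink block is in the green tray with its wax up, at (453,261). Now the mould at (530,-128).

>>> {"method": "move_arm", "body": {"series": [[[0,0.05,-0.7,0.25,0.6,-0.5,0.55],[0,0,-0.65,0,0,-0.6,0.55],[0,0,0,0,0,-0.5,0.55],[0,0,0,0,0,0,0.55],[0,0,0,0,0,0,0.55]]]}}

```text
time_s: 18.9
tcp_pos: [0.5293, -0.1397, 0.0897]
ee_rot: [[0.004, -0.962, 0.272], [-0.002, 0.272, 0.962], [-1.0, -0.004, -0.001]]
wrist_force: [-0.0, 0.4, 1.1]
gripper_width: 0.55
```

```bash
python3 -c "
from h import *
st(530,-128,73,-15)
c=viewer.camera_params('scene')
im=cv2.imread('pics/top0.png')
f=lambda u,v:(300+u/3.5,160+v/3.5)
# cap centre at .17 and base guess
print('cap',px2w('top',[(448,146)],.17), 'jar lid',px2w('top',[(369,134)],.075),'wash cap',px2w('top',[(189,118)],.15))"
```

```text
t 18.90 tcp [ 529.3 -139.7   89.7] jawline -15.8 tilt(x axis) [ 0.2 -0.1] w 47.8mm F [-0.   0.4  1.1] j6 -18
delta mm [  1.  12. -17.] units [ 0.01  0.2  -0.28] turn deg 0.8 units 0.1 level fix units(x,y) [0.02 0.03]
cap [[ 0.7233326  -0.35745242  0.17      ]] jar lid [[ 0.7683864 -0.2071357  0.075    ]] wash cap [[0.77098002 0.18974719 0.15      ]]
```

>>> {"method": "move_arm", "body": {"series": [[[0.02,0.03,0.1,0.01,0.2,-0.12,0.55],[0,0,0,0,0,-0.13,0.5],[0,0,0,0,0,0,0.5]]]}}

```text
time_s: 19.27
tcp_pos: [0.5313, -0.1275, 0.0764]
ee_rot: [[0.005, -0.966, 0.259], [0.001, 0.259, 0.966], [-1.0, -0.004, 0.002]]
wrist_force: [0.4, 1.0, 1.3]
gripper_width: 0.506
```

```bash
python3 -c "
from h import *
st(530,-128,73,-15)"
```

```text
t 19.27 tcp [ 531.3 -127.5   76.4] jawline -15.0 tilt(x axis) [0.3 0.1] w 44.1mm F [0.4 1.  1.3] j6 -18
delta mm [-1. -0. -3.] units [-0.02 -0.01 -0.06] turn deg -0.0 units -0.0 level fix units(x,y) [-0.01  0.03]
```

>>> {"method": "move_arm", "body": {"series": [[[0,0,0,0,0,-0.04,0.2],[0,0,0,0,0,0,0],[0,0,0,0,0,0,0],[0,0,0,0,0,0,0],[0,0,0,0,0,0,0],[0,0,0,0,0,0.8,0],[0,0,0.8,0,0.4,0.5,0],[0,0,0.8,0.5,0.6,0,0],[0,0,0.8,0.5,0.7,0,0],[0,0,0,0.5,0.7,0,0],[0,0,0,0.4,0.6,0,0],[0,0,0,0,0,0,0]]]}}

```text
time_s: 20.78
tcp_pos: [0.6474, 0.0577, 0.1549]
ee_rot: [[0.005, -0.997, -0.082], [0.002, -0.082, 0.997], [-1.0, -0.005, 0.001]]
wrist_force: [0.2, -0.9, -0.2]
gripper_width: 0.295
```

```bash
python3 -c "
from h import *
st(648,61,80,6)"
```

```text
t 20.77 tcp [647.4  57.7 154.9] jawline 4.7 tilt(x axis) [0.3 0.1] w 25.6mm F [ 0.2 -0.9 -0.2] j6 -15
delta mm [  1.   3. -75.] units [ 0.01  0.05 -1.25] turn deg 1.3 units 0.16 level fix units(x,y) [-0.01  0.04]
```

>>> {"method": "move_arm", "body": {"series": [[[0,0,0.15,0,0.05,-0.5,0],[0,0,0,0,0,-0.5,0],[0,0,0,0,0,-0.25,0],[0,0,0,0,0,0,0],[0,0,0,0,0,0,0.5],[0,0,0,0,0,0,0.5],[0,0,0,0,0,0.6,0.5],[0,0,0,0,0,0.8,0.55],[0,0,-0.9,-0.6,0,0,0.55],[0,0,-0.9,-0.8,-0.1,0,0.55],[0,0,-0.9,-0.8,-0.1,0,0.55],[0,0,-0.9,-0.8,0,0,0.55],[0,0,-0.9,-0.5,0,0,0.55],[0,0,-0.9,0,0,0,0.55],[0,0,-0.9,0,0,0,0.55],[0,0,-0.9,0,0,0,0.55],[0,0,0,0,0,0,0.55]]]}}

```text
time_s: 22.9
tcp_pos: [0.4324, 0.0461, 0.1767]
ee_rot: [[0.026, -0.594, 0.804], [-0.007, 0.804, 0.594], [-1.0, -0.021, 0.017]]
wrist_force: [-0.9, -0.4, 0.4]
gripper_width: 0.55
```

```bash
python3 -c "
from h import *
st(435,46,74,-60)
p,d=look('f6')
for o in segs(p):print(o)"
```

```text
t 22.90 tcp [432.4  46.1 176.7] jawline -53.6 tilt(x axis) [ 1.5 -0.4] w 47.8mm F [-0.9 -0.4  0.4] j6 -83
delta mm [   3.   -0. -103.] units [ 0.04 -0.   -1.71] turn deg -6.4 units -0.8 level fix units(x,y) [0.05 0.19]
([194, 128], 948, (786, 201, 98, 68, 29))
([365, 139], 681, (775, -209, 77, 64, -44))
([154, 145], 563, (741, 294, 69, 48, 8))
([434, 156], 1539, (738, -378, 129, 88, -49))
([320, 183], 3374, (663, -105, 170, 112, 83))
([228, 188], 3551, (645, 114, 172, 115, -84))
([403, 189], 261, (653, -299, 46, 33, 27))
([158, 194], 259, (626, 277, 46, 32, 12))
([257, 238], 237, (530, 42, 42, 30, -57))
([433, 259], 3449, (492, -371, 174, 111, 86))
([389, 309], 518, (373, -267, 58, 55, -89))
```

View pics/f6.png

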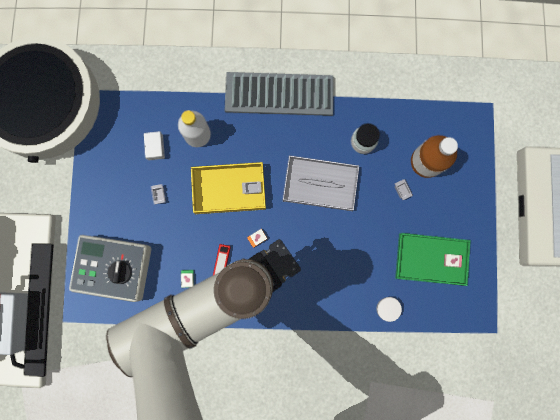

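The mould that was at (640,-257) has been knocked to (653,-299); that is the disturbance the task warned about. The first mould is in the bin. I'll carry on with the mould at (435,46).

>>> {"method": "move_arm", "body": {"series": [[[0.05,0.19,-0.8,0.04,0,-0.5,0.55],[0,0,0,0,0,-0.6,0.55],[0,0,0,0,0,-0.4,0.55],[0,0,0,0,0,0,0.55]]]}}

```text
time_s: 23.45
tcp_pos: [0.4368, 0.0467, 0.0867]
ee_rot: [[0.005, -0.505, 0.863], [0.002, 0.863, 0.505], [-1.0, -0.001, 0.006]]
wrist_force: [0.1, 0.7, 0.1]
gripper_width: 0.547
```

```bash
python3 -c "
from h import *
st(435,46,74,-60)"
```

```text
t 23.45 tcp [436.8  46.7  86.7] jawline -59.7 tilt(x axis) [0.3 0.1] w 47.6mm F [0.1 0.7 0.1] j6 -87
delta mm [ -2.  -1. -13.] units [-0.03 -0.01 -0.21] turn deg -0.3 units -0.04 level fix units(x,y) [-0.02  0.04]
```

>>> {"method": "move_arm", "body": {"series": [[[0,0.04,0,-0.03,-0.01,-0.2,0.5],[0,0,0,0,0,0,0.5],[0,0,0,0,0,0,0],[0,0,0,0,0,0,0],[0,0,0,0,0,0,0],[0,0,0,0,0,0,0],[0,0,0,0,0,0.9,0],[0,0,0.8,0,0,0.4,0],[0,0,0.8,0.2,0.2,0,0],[0,0,0.8,0.6,0.2,0,0],[0,0,0.8,0.6,0.2,0,0],[0,0,0.8,0.7,0.2,0,0],[0,0,0.8,0.7,0.2,0,0],[0,0,0.8,0.5,0.1,0,0],[0,0,0.8,0.1,0,0,0],[0,0,0.5,0,0,0,0],[0,0,0,0,0,0,0]]]}}

```text
time_s: 25.58
tcp_pos: [0.645, 0.1142, 0.1548]
ee_rot: [[-0.003, -0.999, 0.044], [0.003, 0.044, 0.999], [-1.0, 0.004, 0.003]]
wrist_force: [-0.8, -0.6, 0.1]
gripper_width: 0.296
```

```bash
python3 -c "
from h import *
st(643,113,80,6)"
```

```text
t 25.57 tcp [645.  114.2 154.8] jawline -2.5 tilt(x axis) [-0.2  0.2] w 25.7mm F [-0.8 -0.6  0.1] j6 -26
delta mm [ -2.  -1. -75.] units [-0.03 -0.02 -1.25] turn deg 8.5 units 1.07 level fix units(x,y) [-0.02 -0.02]
```

>>> {"method": "move_arm", "body": {"series": [[[0,0,0.6,-0.03,-0.02,-0.4,0],[0,0,0.45,0,0,-0.5,0],[0,0,0,0,0,-0.35,0],[0,0,0,0,0,0,0],[0,0,0,0,0,0,0.5],[0,0,0,0,0,0,0.5],[0,0,0,0,0,0.6,0.5],[0,0,0,0,0,0.8,0.55],[0,0,-0.9,0,0.5,0,0.55],[0,0,-0.9,-0.1,0.7,0,0.55],[0,0,-0.9,-0.1,0.7,0,0.55],[0,0,-0.9,0,0.6,0,0.55],[0,0,-0.9,0,0.2,0,0.55],[0,0,-0.9,0,0,0,0.55],[0,0,-0.9,0,0,0,0.55],[0,0,-0.9,0,0,0,0.55],[0,0,-0.9,0,0,0,0.55],[0,0,-0.9,0,0,0,0.55],[0,0,-0.9,0,0,0,0.55],[0,0,0,0,0,0,0.55]]]}}

```text
time_s: 28.08
tcp_pos: [0.6297, 0.2806, 0.1743]
ee_rot: [[0.015, -0.238, 0.971], [0.002, 0.971, 0.238], [-1.0, -0.002, 0.015]]
wrist_force: [-0.2, 0.1, -0.8]
gripper_width: 0.549
```

```bash
python3 -c "
from h import *
st(627,277,74,-77.5)
p,d=look('f7')
for o in segs(p):print(o)"
```

```text
t 28.07 tcp [629.7 280.6 174.3] jawline -76.3 tilt(x axis) [0.9 0.1] w 47.8mm F [-0.2  0.1 -0.8] j6 -114
delta mm [  -3.   -4. -100.] units [-0.04 -0.06 -1.67] turn deg -1.2 units -0.16 level fix units(x,y) [-0.01  0.11]
([194, 128], 949, (786, 201, 98, 68, 29))
([365, 139], 677, (775, -209, 77, 64, -44))
([434, 156], 1539, (738, -378, 129, 88, -49))
([321, 183], 3379, (663, -105, 170, 112, 83))
([228, 188], 3546, (645, 114, 172, 115, -84))
([403, 189], 260, (653, -299, 46, 33, 27))
([257, 238], 239, (530, 41, 43, 30, -57))
([433, 259], 3440, (491, -371, 174, 111, 86))
([221, 263], 487, (469, 123, 89, 29, -10))
([187, 278], 260, (432, 199, 41, 32, 3))
([389, 309], 518, (373, -267, 58, 55, -89))
```

View pics/f7.png

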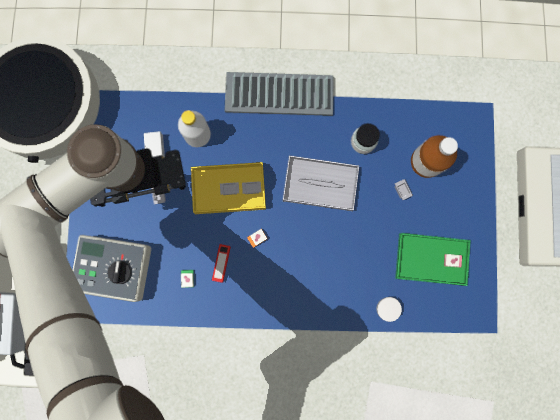

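Two moulds are now in the bin, at (229,188) and (251,187). I'll pick up the third.

>>> {"method": "move_arm", "body": {"series": [[[0,0.11,-0.16,-0.04,-0.06,-0.5,0.55],[0,0,0,0,0,-0.6,0.55],[0,0,0,0,0,-0.35,0.55],[0,0,0,0,0,0,0.55]]]}}

```text
time_s: 28.62
tcp_pos: [0.6277, 0.2771, 0.0872]
ee_rot: [[0.003, -0.223, 0.975], [0.004, 0.975, 0.223], [-1.0, 0.003, 0.004]]
wrist_force: [-0.5, 1.1, -0.3]
gripper_width: 0.552
```

```bash
python3 -c "
from h import *
st(627,277,74,-77.5)"
```

```text
t 28.62 tcp [627.7 277.1  87.2] jawline -77.1 tilt(x axis) [0.2 0.2] w 48.0mm F [-0.5  1.1 -0.3] j6 -114
delta mm [ -1.  -0. -13.] units [-0.01 -0.   -0.22] turn deg -0.4 units -0.05 level fix units(x,y) [-0.03  0.02]
```

>>> {"method": "move_arm", "body": {"series": [[[0,0,0,0,0,-0.2,0.5],[0,0,0,0,0,0,0.5],[0,0,0,0,0,0,0],[0,0,0,0,0,0,0],[0,0,0,0,0,0,0],[0,0,0,0,0,0,0],[0,0,0,0,0,0.9,0],[0,0,0.9,0,0,0.4,0],[0,0,0.9,0,0,0,0],[0,0,0.9,0.1,-0.3,0,0],[0,0,0.9,0.1,-0.3,0,0],[0,0,0.9,0,-0.3,0,0],[0,0,0.9,0,-0.3,0,0],[0,0,0.9,0,-0.3,0,0],[0,0,0.9,0,-0.2,0,0],[0,0,0.9,0,-0.1,0,0],[0,0,0.9,0,0,0,0],[0,0,0.9,0,0,0,0],[0,0,0.9,0,0,0,0],[0,0,0,0,0,0,0]]]}}

```text
time_s: 31.12
tcp_pos: [0.6402, 0.1661, 0.1591]
ee_rot: [[-0.006, -0.977, -0.212], [0.009, -0.212, 0.977], [-1.0, 0.004, 0.01]]
wrist_force: [0.1, -0.3, -0.3]
gripper_width: 0.293
```

```bash
python3 -c "
from h import *
st(638,165,80,6)"
```

```text
t 31.12 tcp [640.2 166.1 159.1] jawline 12.2 tilt(x axis) [-0.4  0.5] w 25.5mm F [ 0.1 -0.3 -0.3] j6 -16
delta mm [ -2.  -1. -79.] units [-0.04 -0.02 -1.32] turn deg -6.2 units -0.78 level fix units(x,y) [-0.07 -0.05]
```

>>> {"method": "move_arm", "body": {"series": [[[-0.07,-0.05,-0.75,-0.04,-0.02,-0.4,0],[0,0,0,0,0,-0.5,0],[0,0,0,0,0,-0.4,0],[0,0,0,0,0,0,0],[0,0,0,0,0,0,0.5],[0,0,0,0,0,0,0.5],[0,0,0,0,0,0.6,0.5],[0,0,0,0,0,0.8,0.6],[0,0,0.9,0,0,0,0.6],[0,0,0.9,-0.3,0.1,0,0.6],[0,0,0.9,-0.5,0.1,0,0.6],[0,0,0.9,-0.5,0.1,0,0.6],[0,0,0.9,-0.5,0.1,0,0.6],[0,0,0.9,-0.5,0.1,0,0.6],[0,0,0.9,-0.5,0.1,0,0.6],[0,0,0.9,-0.4,0,0,0.6],[0,0,0.9,-0.1,0,0,0.6],[0,0,0.9,0,0,0,0.6],[0,0,0.9,0,0,0,0.6],[0,0,0,0,0,0,0.6]]]}}

```text
time_s: 33.62
tcp_pos: [0.4356, 0.2024, 0.1786]
ee_rot: [[0.005, -0.056, -0.998], [0.024, -0.998, 0.056], [-1.0, -0.025, -0.004]]
wrist_force: [-0.4, 0.4, 0.3]
gripper_width: 0.603
```

```bash
python3 -c "
from h import *
st(432,199,74,-87)
p,d=look('f8')"
```

```text
t 33.62 tcp [435.6 202.4 178.6] jawline 86.8 tilt(x axis) [0.3 1.4] w 52.5mm F [-0.4  0.4  0.3] j6 44
delta mm [  -4.   -3. -105.] units [-0.06 -0.06 -1.74] turn deg 6.2 units 0.77 level fix units(x,y) [-0.17  0.04]
```

View pics/f8.png

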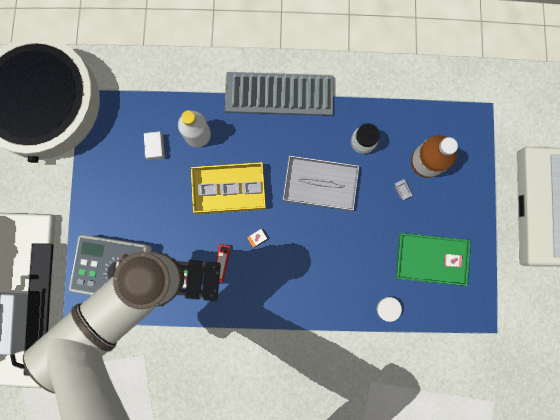

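>>> {"method": "move_arm", "body": {"series": [[[-0.17,0.04,0.75,-0.06,-0.06,-0.5,0.6],[0,0,0,0,0,-0.6,0.6],[0,0,0,0,0,-0.4,0.55],[0,0,0,0,0,0,0.55]]]}}

```text
time_s: 34.17
tcp_pos: [0.4331, 0.1993, 0.0884]
ee_rot: [[0.002, 0.043, -0.999], [0.004, -0.999, -0.043], [-1.0, -0.004, -0.003]]
wrist_force: [-0.4, 0.9, -0.8]
gripper_width: 0.556
```

```bash
python3 -c "
from h import *
st(432,199,74,-87)"
```

```text
t 34.17 tcp [433.1 199.3  88.4] jawline -87.5 tilt(x axis) [0.1 0.2] w 48.4mm F [-0.4  0.9 -0.8] j6 48
delta mm [ -1.  -0. -14.] units [-0.02 -0.01 -0.24] turn deg 0.5 units 0.06 level fix units(x,y) [-0.03  0.02]
```

>>> {"method": "move_arm", "body": {"series": [[[0,0,0,-0.02,0,-0.22,0.5],[0,0,0,0,0,0,0.5],[0,0,0,0,0,0,0],[0,0,0,0,0,0,0],[0,0,0,0,0,0,0],[0,0,0,0,0,0,0],[0,0,0,0,0,0.8,0],[0,0,0,0,0,0.4,0],[0,0,0,0,0,0,0]]]}}

```text
time_s: 35.3
tcp_pos: [0.4332, 0.2006, 0.1509]
ee_rot: [[0.007, 0.042, -0.999], [0.007, -0.999, -0.042], [-1.0, -0.007, -0.007]]
wrist_force: [0.6, 0.7, 0.1]
gripper_width: 0.301
```

>>> {"method": "move_arm", "body": {"series": [[[0,0,-0.9,0.1,-0.5,0,0],[0,0,-0.9,0.1,-0.8,0,0],[0,0,-0.9,0.1,-0.8,0,0],[0,0,-0.9,0.1,-0.8,0,0],[0,0,-0.9,0.1,-0.8,0,0],[0,0,-0.9,0.1,-0.8,0,0],[0,0,-0.9,0.1,-0.8,0,0],[0,0,-0.9,0.1,-0.8,0,0],[0,0,-0.9,0.1,-0.8,0,0],[0,0,-0.9,0.1,-0.8,0,0],[0,0,-0.9,0,-0.8,0,0],[0,0,-0.9,0,-0.6,0,0],[0,0,-0.9,0,-0.2,0,0],[0,0,0,0,0,0,0]]]}}

```text
time_s: 37.05
tcp_pos: [0.486, -0.3748, 0.1317]
ee_rot: [[-0.013, -0.997, 0.074], [0.009, 0.074, 0.997], [-1.0, 0.013, 0.008]]
wrist_force: [0.3, -0.2, -0.1]
gripper_width: 0.306
```

```bash
python3 -c "
from h import *
st(491,-371,79,-4)"
```

```text
t 37.05 tcp [ 486.  -374.8  131.7] jawline -4.3 tilt(x axis) [-0.7  0.5] w 26.6mm F [ 0.3 -0.2 -0.1] j6 19
delta mm [  5.   4. -53.] units [ 0.08  0.06 -0.88] turn deg 0.3 units 0.03 level fix units(x,y) [-0.06 -0.09]
```

>>> {"method": "move_arm", "body": {"series": [[[-0.06,-0.09,0,0.08,0.06,-0.3,0],[0,0,0,0,0,-0.3,0],[0,0,0,0,0,-0.15,0],[0,0,0,0,0,0,0]]]}}

```text
time_s: 37.55
tcp_pos: [0.4898, -0.3681, 0.0827]
ee_rot: [[-0.004, -0.998, 0.065], [0.003, 0.065, 0.998], [-1.0, 0.004, 0.003]]
wrist_force: [0.3, 0.3, 0.5]
gripper_width: 0.301
```

```bash
python3 -c "
from h import *
st(491,-371,79,-4)"
```

```text
t 37.55 tcp [ 489.8 -368.1   82.7] jawline -3.7 tilt(x axis) [-0.2  0.2] w 26.2mm F [0.3 0.3 0.5] j6 18
delta mm [ 1. -3. -4.] units [ 0.02 -0.05 -0.06] turn deg -0.3 units -0.03 level fix units(x,y) [-0.02 -0.03]
```

>>> {"method": "move_arm", "body": {"series": [[[0,0,0,0.02,-0.04,-0.06,0],[0,0,0,0,0,0,0],[0,0,0,0,0,0,0.55],[0,0,0,0,0,0,0.55],[0,0,0,0,0,0.6,0.55],[0,0,0,0,0,0.8,0.55],[0,0,0.8,0,0.5,0,0.55],[0,0,0.8,0.1,0.9,0,0.55],[0,0,0.8,0.1,0.9,0,0.55],[0,0,0.8,0.1,0.9,0,0.55],[0,0,0.8,0.1,0.9,0,0.55],[0,0,0.6,0.1,0.9,0,0.55],[0,0,0,0.1,0.9,0,0.55],[0,0,0,0,0.8,0,0.55],[0,0,0,0,0.2,0,0.55],[0,0,0,0,0,0,0.55]]]}}

```text
time_s: 39.55
tcp_pos: [0.5288, 0.0545, 0.1697]
ee_rot: [[0.004, -0.825, -0.564], [-0.001, -0.564, 0.825], [-1.0, -0.003, -0.003]]
wrist_force: [-0.3, -0.8, 0.1]
gripper_width: 0.552
```

```bash
python3 -c "
from h import *
st(530,41,74,33)
p,d=look('f9')
for o in segs(p):print(o)"
```

```text
t 39.55 tcp [528.8  54.5 169.7] jawline 34.4 tilt(x axis) [ 0.2 -0. ] w 48.0mm F [-0.3 -0.8  0.1] j6 11
delta mm [  1. -13. -96.] units [ 0.02 -0.22 -1.6 ] turn deg -1.4 units -0.17 level fix units(x,y) [0.   0.03]
([194, 128], 951, (786, 201, 98, 68, 29))
([365, 139], 680, (774, -208, 77, 64, -25))
([154, 145], 561, (742, 294, 69, 48, 7))
([434, 156], 1539, (738, -378, 129, 88, -49))
([321, 183], 3383, (663, -105, 170, 112, 83))
([403, 189], 260, (653, -299, 46, 33, 27))
([433, 259], 3437, (491, -372, 174, 111, 86))
([389, 309], 515, (373, -267, 58, 55, -89))
```

View pics/f9.png

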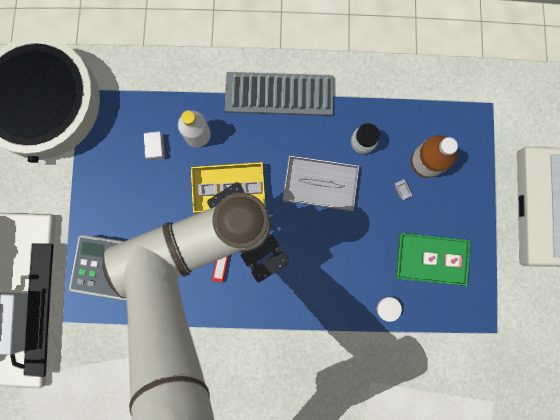

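>>> {"method": "move_arm", "body": {"series": [[[0,0.03,-0.17,0.02,-0.2,-0.5,0.55],[0,0,0,0,0,-0.6,0.55],[0,0,0,0,0,-0.3,0.55],[0,0,0,0,0,0,0.55]]]}}

```text
time_s: 40.1
tcp_pos: [0.5302, 0.0354, 0.0844]
ee_rot: [[0.001, -0.844, -0.536], [-0.0, -0.536, 0.844], [-1.0, -0.001, -0.001]]
wrist_force: [0.7, -0.7, 0.0]
gripper_width: 0.548
```

```bash
python3 -c "
from h import *
st(530,41,74,33)"
```

```text
t 40.10 tcp [530.2  35.4  84.4] jawline 32.4 tilt(x axis) [ 0.1 -0. ] w 47.7mm F [ 0.7 -0.7  0. ] j6 11
delta mm [ -0.   6. -10.] units [-0.    0.09 -0.17] turn deg 0.6 units 0.07 level fix units(x,y) [0.   0.01]
```

>>> {"method": "move_arm", "body": {"series": [[[0,0,0.07,0,0.09,-0.1,0.55],[0,0,0,0,0,-0.07,0.5],[0,0,0,0,0,0,0],[0,0,0,0,0,0,0],[0,0,0,0,0,0,0],[0,0,0,0,0,0,0],[0,0,0,0,0,0.8,0],[0,0,0,0,-0.2,0.4,0],[0,0,-0.7,-0.1,-0.8,0,0],[0,0,-0.7,-0.1,-0.8,0,0],[0,0,-0.7,-0.1,-0.8,0,0],[0,0,-0.7,-0.1,-0.8,0,0],[0,0,-0.7,-0.1,-0.8,0,0],[0,0,-0.7,-0.1,-0.8,0,0],[0,0,0,0,-0.6,0,0],[0,0,0,0,-0.2,0,0],[0,0,0,0,0,0,0]]]}}

```text
time_s: 42.22
tcp_pos: [0.494, -0.3166, 0.1515]
ee_rot: [[0.009, -1.0, 0.027], [-0.004, 0.027, 1.0], [-1.0, -0.009, -0.003]]
wrist_force: [0.3, 0.5, 0.0]
gripper_width: 0.305
```

```bash
python3 -c "
from h import *
st(494,-319,79,-4)"
```

```text
t 42.23 tcp [ 494.  -316.6  151.5] jawline -1.5 tilt(x axis) [ 0.5 -0.2] w 26.6mm F [0.3 0.5 0. ] j6 15
delta mm [  0.  -2. -72.] units [ 0.   -0.04 -1.21] turn deg -2.5 units -0.31 level fix units(x,y) [0.03 0.06]
```

>>> {"method": "move_arm", "body": {"series": [[[0.03,0.06,-0.31,0,-0.04,-0.4,0],[0,0,0,0,0,-0.4,0],[0,0,0,0,0,-0.3,0],[0,0,0,0,0,0,0]]]}}

```text
time_s: 42.72
tcp_pos: [0.495, -0.3146, 0.085]
ee_rot: [[0.001, -0.998, 0.065], [-0.0, 0.065, 0.998], [-1.0, -0.002, 0.0]]
wrist_force: [-0.7, -5.8, -2.2]
gripper_width: 0.304
```

```bash
python3 -c "
from h import *
st(494,-319,79,-4)"
```

```text
t 42.73 tcp [ 495.  -314.6   85. ] jawline -3.8 tilt(x axis) [ 0.1 -0. ] w 26.5mm F [-0.7 -5.8 -2.2] j6 13
delta mm [-1. -4. -6.] units [-0.02 -0.07 -0.1 ] turn deg -0.2 units -0.03 level fix units(x,y) [0.   0.01]
```

The -5.8 N in y means the block is touching the tray's end wall. I'll shift it 7 mm in -y and then lower it.

>>> {"method": "move_arm", "body": {"series": [[[0,0,0,-0.02,-0.12,0.1,0],[0,0,0,0,0,0,0]]]}}

```text
time_s: 42.98
tcp_pos: [0.4948, -0.3212, 0.093]
ee_rot: [[0.003, -0.998, 0.063], [-0.001, 0.063, 0.998], [-1.0, -0.003, -0.0]]
wrist_force: [-0.3, -0.4, -0.0]
gripper_width: 0.307
```

```bash
python3 -c "
from h import *
st(494,-321,79,-4)
look('f10',crop=(380,210,500,310),scale=6)"
```

```text
t 42.98 tcp [ 494.8 -321.2   93. ] jawline -3.6 tilt(x axis) [ 0.2 -0. ] w 26.7mm F [-0.3 -0.4 -0. ] j6 14
delta mm [ -1.   0. -14.] units [-0.01  0.   -0.23] turn deg -0.4 units -0.05 level fix units(x,y) [0.   0.02]
```

>>> {"method": "move_arm", "body": {"series": [[[0,0,0,-0.01,-0.02,-0.12,0],[0,0,0,0,0,-0.1,0],[0,0,0,0,0,0,0]]]}}

```text
time_s: 43.4
tcp_pos: [0.4945, -0.3222, 0.08]
ee_rot: [[0.005, -0.998, 0.063], [-0.001, 0.063, 0.998], [-1.0, -0.005, -0.0]]
wrist_force: [0.0, 0.7, 2.2]
gripper_width: 0.312
```

```bash
python3 -c "
from h import *
st(494,-321,79,-4)"
```

```text
t 43.40 tcp [ 494.5 -322.2   80. ] jawline -3.6 tilt(x axis) [ 0.3 -0. ] w 27.2mm F [0.  0.7 2.2] j6 14
delta mm [-0.  1. -1.] units [-0.01  0.02 -0.02] turn deg -0.4 units -0.05 level fix units(x,y) [0.01 0.04]
```

>>> {"method": "move_arm", "body": {"series": [[[0,0,0,0,0,0,0.5],[0,0,0,0,0,0,0.55],[0,0,0,0,0,0.6,0.55],[0,0,0,0,0,0.9,0.8],[0,0,0.8,0,0.1,0.6,0.95],[0,0,0.8,0.1,0.1,0.3,0.95],[0,0,0.8,0.2,0.1,0,0.95],[0,0,0.8,0.2,0,0,0.95],[0,0,0,0,0,0,0.95]]]}}

```text
time_s: 44.52
tcp_pos: [0.5231, -0.303, 0.2271]
ee_rot: [[0.002, -0.923, -0.385], [-0.0, -0.385, 0.923], [-1.0, -0.002, -0.001]]
wrist_force: [-0.9, 0.1, -0.6]
gripper_width: 0.945
```

```bash
python3 -c "
from h import *
st(651,-294,200,27)
print(w2px('scene',[[.723,-.357,.17],[.723,-.357,0],[.768,-.207,.075]]),w2px('top',[[.723,-.357,0]]))
p,d=look('f11')
for o in segs(p):print(o)
look('s11','scene',crop=(80,200,320,340),scale=3.2)
cv2.imwrite('pics/f11c.png',cv2.resize(p[110:300,340:500,::-1],None,fx=3.5,fy=3.5,interpolation=2))"
```

```text
t 44.52 tcp [ 523.1 -303.   227.1] jawline 22.6 tilt(x axis) [ 0.1 -0. ] w 82.2mm F [-0.9  0.1 -0.6] j6 37
delta mm [128.   9. -27.] units [ 2.13  0.15 -0.45] turn deg 4.4 units 0.55 level fix units(x,y) [0.   0.01]
[[178.81200634 269.8933042 ]
 [187.35854861 311.47376784]
 [246.73824896 277.96419087]] [[424.77761663 162.53177423]]
([194, 128], 947, (787, 200, 98, 68, 31))
([365, 139], 677, (775, -209, 77, 64, -44))
([154, 145], 560, (742, 294, 69, 48, 8))
([434, 156], 1536, (738, -378, 129, 88, -49))
([228, 188], 3548, (645, 114, 172, 115, -84))
([110, 268], 4445, (449, 381, 178, 137, 83))
([221, 263], 483, (469, 123, 89, 29, -10))
```

View pics/f11c.png

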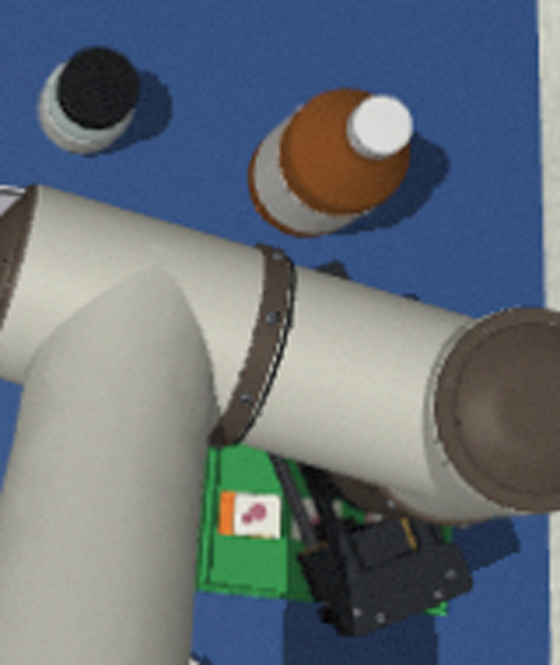

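View pics/s11.png

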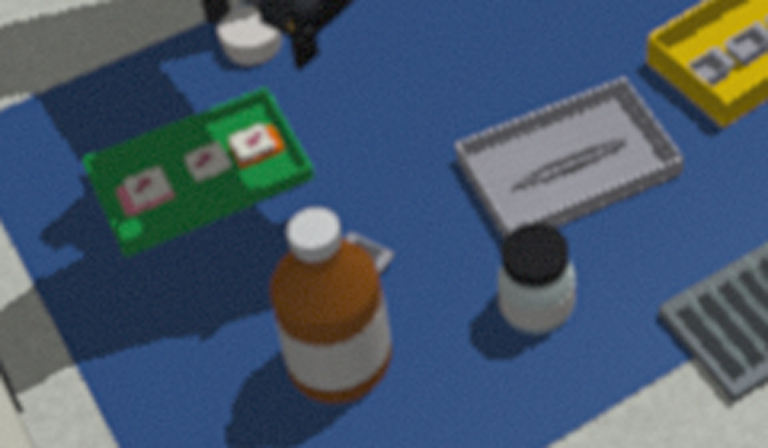

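```bash
python3 -c "
from h import *
p,d=viewer.capture('top')
c=viewer.camera_params('top')
for u,v in [(488,227),(460,215),(430,205),(400,195),(360,190),(365,250),(440,275)]:
    n=cv2.undistortPoints(np.array([[[u,v]]],float),c['mtx'],c['dist_coeffs'])[0,0]
    print((u,v),np.round((c['pose']@[*(n*d[v,u]),d[v,u],1])[:3],3))"
```

```text
(488, 227) [ 0.521 -0.293  0.526]
(460, 215) [ 0.539 -0.261  0.504]
(430, 205) [ 0.552 -0.217  0.506]
(400, 195) [ 0.565 -0.173  0.507]
(360, 190) [ 0.571 -0.116  0.506]
(365, 250) [ 0.484 -0.115  0.56 ]
(440, 275) [ 0.454 -0.307  0.268]
```

>>> {"method": "move_arm", "body": {"series": [[[0,0,0.3,0.4,0,0,0.9],[0,0,0.25,0.7,0.1,0,0.9],[0,0,0,0.7,0.05,0,0.9],[0,0,0,0.3,0,0,0.9],[0,0,0,0,0,0,0.9]]]}}

```text
time_s: 45.3
tcp_pos: [0.648, -0.2944, 0.2254]
ee_rot: [[-0.003, -0.894, -0.448], [0.002, -0.448, 0.894], [-1.0, 0.002, 0.003]]
wrist_force: [-0.5, -0.2, 0.2]
gripper_width: 0.902
```

```bash
python3 -c "
from h import *
st(651,-295,75,27)
look('s12','scene',crop=(80,200,320,340),scale=3.2)"
```

```text
t 45.30 tcp [ 648.  -294.4  225.4] jawline 26.6 tilt(x axis) [-0.2  0.1] w 78.5mm F [-0.5 -0.2  0.2] j6 38
delta mm [   3.   -1. -150.] units [ 0.05 -0.01 -2.51] turn deg 0.4 units 0.05 level fix units(x,y) [-0.01 -0.02]
```

>>> {"method": "move_arm", "body": {"series": [[[0,0,0.05,0.05,0,-0.5,0.9],[0,0,0,0,0,-0.6,0.9],[0,0,0,0,0,-0.5,0.9],[0,0,0,0,0,-0.3,0.9],[0,0,0,0,0,0,0.9]]]}}

```text
time_s: 45.98
tcp_pos: [0.6448, -0.2958, 0.1114]
ee_rot: [[-0.003, -0.893, -0.45], [0.002, -0.45, 0.893], [-1.0, 0.002, 0.003]]
wrist_force: [0.1, 0.2, -0.1]
gripper_width: 0.9
```

```bash
python3 -c "
from h import *
st(651,-295,75,27)
look('s12','scene',crop=(80,200,320,340),scale=3.2)"
```

```text
t 45.98 tcp [ 644.8 -295.8  111.4] jawline 26.7 tilt(x axis) [-0.2  0.1] w 78.3mm F [ 0.1  0.2 -0.1] j6 38
delta mm [  6.   1. -36.] units [ 0.1   0.01 -0.61] turn deg 0.3 units 0.03 level fix units(x,y) [-0.01 -0.02]
```

View pics/s12.png

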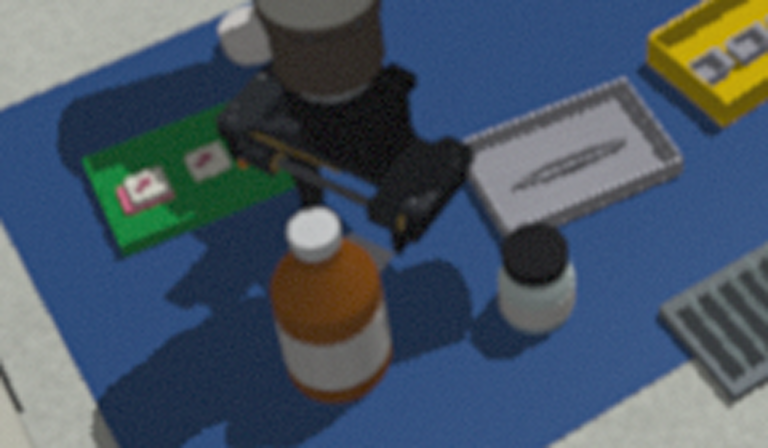

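Clear of the bottle and the jar. I'll finish the descent and grip the mould over its lips.

>>> {"method": "move_arm", "body": {"series": [[[0,0,0,0.1,0.01,-0.3,0.9],[0,0,0,0,0,-0.25,0.9],[0,0,0,0,0,0,0.9]]]}}

```text
time_s: 46.4
tcp_pos: [0.6531, -0.2958, 0.0803]
ee_rot: [[0.004, -0.893, -0.45], [-0.0, -0.45, 0.893], [-1.0, -0.003, -0.002]]
wrist_force: [0.6, -0.4, 0.3]
gripper_width: 0.902
```

```bash
python3 -c "
from h import *
st(651,-295,75,27)"
```

```text
t 46.40 tcp [ 653.1 -295.8   80.3] jawline 26.7 tilt(x axis) [ 0.2 -0. ] w 78.5mm F [ 0.6 -0.4  0.3] j6 38
delta mm [-2.  1. -5.] units [-0.03  0.01 -0.09] turn deg 0.3 units 0.03 level fix units(x,y) [0.   0.03]
```

>>> {"method": "move_arm", "body": {"series": [[[0,0,0,-0.02,0,-0.08,0.9],[0,0,0,0,0,0,0.6],[0,0,0,0,0,0,0.3],[0,0,0,0,0,0,0],[0,0,0,0,0,0,0],[0,0,0,0,0,0,0],[0,0,0,0,0,0.5,0],[0,0,0,0,0,0.8,0],[0,0,0,-0.2,0,0.8,0],[0,0,0,-0.3,0.2,0.4,0],[0,0,0,0,0,0,0]]]}}

```text
time_s: 47.78
tcp_pos: [0.6205, -0.2834, 0.2292]
ee_rot: [[0.003, -0.893, -0.45], [-0.0, -0.45, 0.893], [-1.0, -0.003, -0.002]]
wrist_force: [0.2, -0.0, 0.4]
gripper_width: 0.488
```

```bash
python3 -c "
from h import *
st(643,113,150,6)
look('f13')"
```

```text
t 47.77 tcp [ 620.5 -283.4  229.2] jawline 26.7 tilt(x axis) [ 0.2 -0. ] w 42.5mm F [ 0.2 -0.   0.4] j6 38
delta mm [ 22. 396. -79.] units [ 0.37  6.61 -1.32] turn deg -20.7 units -2.59 level fix units(x,y) [0.   0.02]
```

View pics/f13.png

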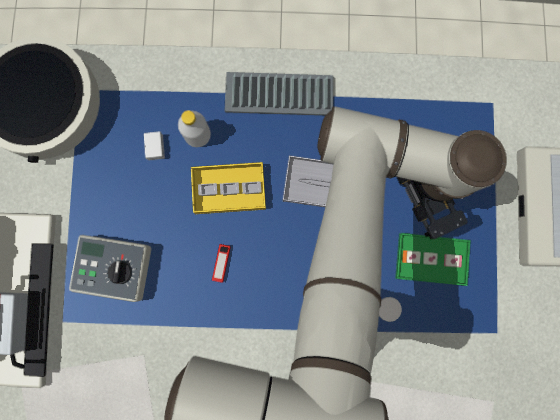

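>>> {"method": "move_arm", "body": {"series": [[[0,0,0,-0.1,0.5,0,0],[0,0,0.8,0,0.8,-0.2,0],[0,0,0.8,0,0.8,-0.2,0],[0,0,0.8,0,0.8,-0.2,0],[0,0,0.8,0,0.8,-0.2,0],[0,0,0.8,0,0.8,0,0],[0,0,0.8,0,0.8,0,0],[0,0,0.8,0,0.8,0,0],[0,0,0.8,0,0.3,0,0],[0,0,0.8,0,0,0,0],[0,0,0.8,0,0,0,0],[0,0,0,0,0,0,0]]]}}

```text
time_s: 49.32
tcp_pos: [0.612, 0.1111, 0.1525]
ee_rot: [[-0.026, 0.046, -0.999], [-0.019, -0.999, -0.045], [-0.999, 0.018, 0.027]]
wrist_force: [-0.3, -0.2, -1.0]
gripper_width: 0.485
```

```bash
python3 -c "
from h import *
st(609,110,82,96)"
```

```text
t 49.33 tcp [612.  111.1 152.5] jawline -87.4 tilt(x axis) [-1.5 -1.1] w 42.2mm F [-0.3 -0.2 -1. ] j6 67
delta mm [ -3.  -1. -71.] units [-0.05 -0.02 -1.18] turn deg 3.4 units 0.42 level fix units(x,y) [ 0.14 -0.18]
```

>>> {"method": "move_arm", "body": {"series": [[[0.14,-0.18,0.4,-0.05,-0.02,-0.3,0],[0,0,0,0,0,-0.3,0],[0,0,0,0,0,0,0]]]}}

```text
time_s: 49.7
tcp_pos: [0.6089, 0.1091, 0.1124]
ee_rot: [[-0.003, 0.096, -0.995], [-0.002, -0.995, -0.096], [-1.0, 0.001, 0.003]]
wrist_force: [-1.1, -0.3, 0.0]
gripper_width: 0.489
```

```bash
python3 -c "
from h import *
st(609,110,82,96)"
```

```text
t 49.70 tcp [608.9 109.1 112.4] jawline -84.5 tilt(x axis) [-0.2 -0.1] w 42.5mm F [-1.1 -0.3  0. ] j6 70
delta mm [  0.   1. -30.] units [ 0.    0.02 -0.51] turn deg 0.5 units 0.06 level fix units(x,y) [ 0.01 -0.02]
```

>>> {"method": "move_arm", "body": {"series": [[[0,0,0,0,0,-0.25,0],[0,0,0,0,0,-0.25,0],[0,0,0,0,0,0,0]]]}}

```text
time_s: 50.08
tcp_pos: [0.6098, 0.1091, 0.0809]
ee_rot: [[-0.002, 0.094, -0.996], [-0.001, -0.996, -0.094], [-1.0, 0.001, 0.002]]
wrist_force: [-0.3, 0.2, -0.2]
gripper_width: 0.486
```

```bash
python3 -c "
from h import *
st(609,110,82,96)"
```

```text
t 50.08 tcp [609.8 109.1  80.9] jawline -84.6 tilt(x axis) [-0.1 -0.1] w 42.3mm F [-0.3  0.2 -0.2] j6 70
delta mm [-1.  1.  1.] units [-0.01  0.02  0.02] turn deg 0.6 units 0.08 level fix units(x,y) [ 0.01 -0.01]
```

>>> {"method": "move_arm", "body": {"series": [[[0,0,0,0,0,0,0.65],[0,0,0,0,0,0,0.7],[0,0,0,0,0,0.5,0.7],[0,0,0,0,0,0.9,0.7],[0,0,0,0,0,0.8,0.7],[0,0,0,-0.6,-0.6,0,0.7],[0,0,0,-0.8,-0.8,0,0.7],[0,0,0,-0.8,-0.8,0,0.7],[0,0,0,-0.8,-0.8,0,0.7],[0,0,0,-0.3,-0.5,0,0.7],[0,0,0,0,0,0,0.7],[0,0,0,0,0,0,0.7]]]}}

```text
time_s: 51.58
tcp_pos: [0.4166, -0.0947, 0.2226]
ee_rot: [[0.013, 0.096, -0.995], [0.001, -0.995, -0.096], [-1.0, -0.0, -0.013]]
wrist_force: [0.6, 0.1, 0.8]
gripper_width: 0.705
```

```bash
python3 -c "
from h import *
st()
p,d=look('f14')
for o in segs(p):print(o)
print('dial',dial2(p))
for n in ('block0','mould0','forceps0'):
    print(n,[(round(o['conf'],2),np.round(o['centre']).tolist(),px2w('top',[o['centre']],.02)[0][:2].round(3).tolist()) for o in spotter.find_in('top',n) if o['conf']>.25])
q=p[:,:,::-1]
cv2.imwrite('pics/f14a.png',cv2.resize(q[150:300,60:290],None,fx=3.4,fy=3.4,interpolation=2))
cv2.imwrite('pics/f14b.png',cv2.resize(q[130:310,275:495],None,fx=3.3,fy=3.3,interpolation=2))
look('s14','scene')"
```

```text
t 51.58 tcp [416.6 -94.7 222.6] jawline -84.5 tilt(x axis) [0.8 0.1] w 61.3mm F [0.6 0.1 0.8] j6 86
([194, 128], 952, (787, 200, 99, 69, 33))
([365, 139], 679, (775, -209, 77, 64, -44))
([154, 145], 562, (741, 294, 69, 48, 7))
([434, 156], 1539, (738, -378, 129, 88, -48))
([321, 183], 3379, (663, -105, 170, 112, 83))
([228, 188], 3551, (645, 114, 172, 115, -84))
([433, 259], 3448, (491, -371, 174, 111, 86))
([110, 268], 4453, (449, 382, 179, 139, 83))
([221, 263], 483, (469, 122, 89, 29, -10))
dial (np.float64(-4.266693293313199), np.float64(0.3446632805413569))
block0 [(0.73, [409.0, 256.0], [0.497, -0.313]), (0.72, [455.0, 258.0], [0.493, -0.422]), (0.58, [430.0, 256.0], [0.497, -0.364]), (0.34, [194.0, 130.0], [0.779, 0.198])]
mould0 [(0.7, [112.0, 268.0], [0.45, 0.373]), (0.61, [249.0, 183.0], [0.656, 0.063]), (0.46, [232.0, 189.0], [0.642, 0.103])]
forceps0 [(0.49, [302.0, 178.0], [0.673, -0.059])]
```

View pics/f14a.png

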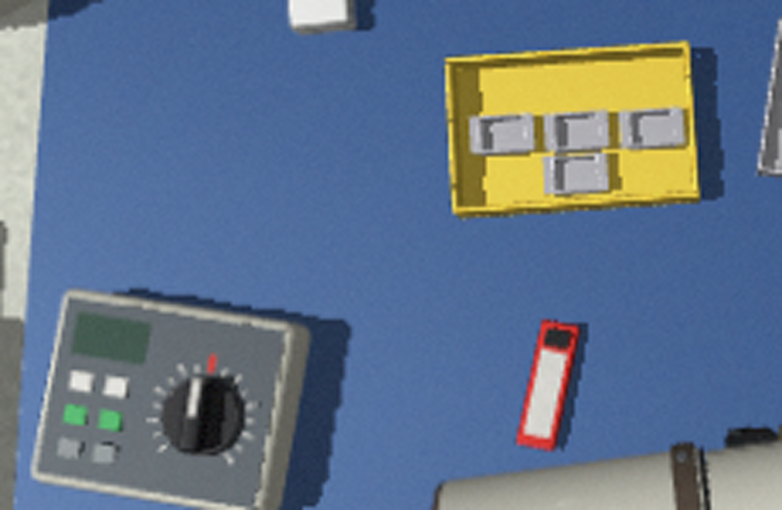

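View pics/f14b.png

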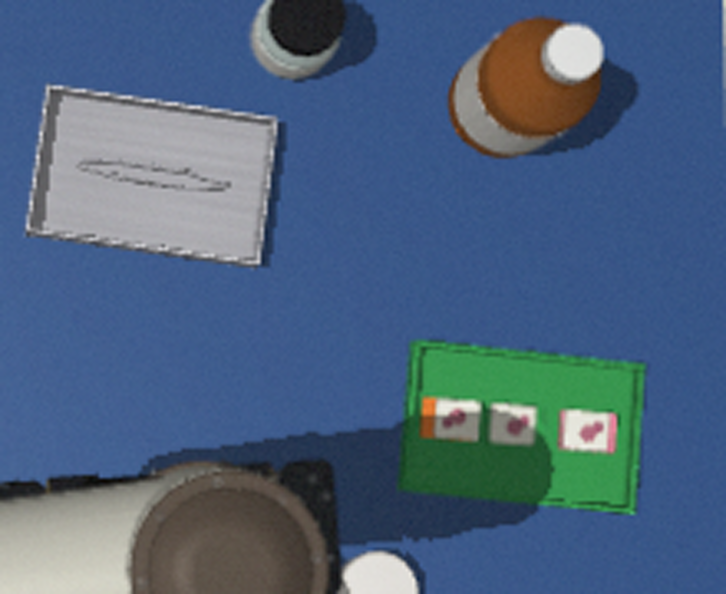

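View pics/s14.png

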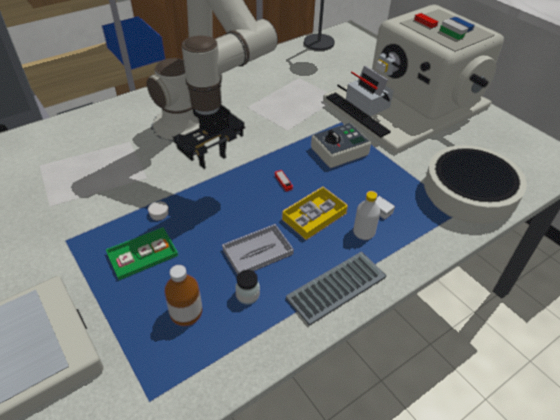

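Everything has been placed. One last check: the block heights and tilt from depth, since the orange block brushed the wall.

```bash
python3 -c "
from h import *
p,d=viewer.capture('top');c=viewer.camera_params('top')
def z(u,v):
    n=cv2.undistortPoints(np.array([[[u,v]]],float),c['mtx'],c['dist_coeffs'])[0,0];return (c['pose']@[*(n*d[v,u]),d[v,u],1])[:3]
for name,u0,u1,v0,v1 in [('orange',409,419,252,261),('green',425,435,254,262),('pink',447,459,256,264),('floor',440,444,252,268),('mould rim area',180,181,180,181)]:
    P=np.array([z(u,v) for u in range(u0,u1+1) for v in range(v0,v1+1)])
    A=np.c_[P[:,:2],np.ones(len(P))];s=np.linalg.lstsq(A,P[:,2],rcond=None)[0];print(name,'z mm',(np.median(P[:,2])*1000).round(1),'slope',s[:2].round(3))
"
```

```text
orange z mm 19.4 slope [-0.108 -0.003]
green z mm 18.9 slope [0.03  0.024]
pink z mm 19.7 slope [0.05  0.117]
floor z mm 5.7 slope [-0.044  0.024]
mould rim area z mm 0.5 slope [-1.996  1.279]
```

```bash
python3 -c "
from h import *
print(r.finish_job())"
```

```text
the job is handed in; nothing more can be done
None
```

The feed dial was turned to zero first, then the bench was cleared, and the job is handed in at about 52 s of the 210 s allowed. The hand-in reported no verdict.

- **Dial:** it was turned back about 58°. The last picture puts the pointer 2 to 3° from the red mark, about -0.045 rad against the 0.1 rad limit. The gripper's own turn implied less than 1° off, so the two readings disagree slightly. I left it because both are inside the limit.
- **Blocks:** all three are in a row in the green tray with the wax up. Their tops measured 19 to 20 mm against about 18 mm expected, and the tray floor itself read about 1.7 mm high. The depth fit gave face slopes of up to about 0.12, which I put down to noise at the edges. The orange block touched the tray's end wall with about 6 N while being lowered, so I moved it 7 mm clear before setting it down.
- **Moulds:** all four are flat in the yellow bin. One was knocked about 4 cm during the run, close to the amber bottle, so I found it again and gripped it by its lips.
- **Forceps:** the one pair present lies flat inside the steel tray.
- **Bystanders:** none has visibly moved, and the gripper is holding nothing and is clear of everything.

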